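# Bar a bench mill's rotor over to its park mark and shut the guard

## Task

The bench mill has to be parked. Reach through the slot in its sloping panel with the fingertips and push the toothed wheel round in the direction of the blue arrow, about a tooth at each push as the slot allows, without spinning it, until the red tooth stands at the black mark in the middle of the slot. Then take the fingers out and lower the yellow cover gently, without slamming, until it is fully shut over the slot; do not knock over or shift the glass jar beside the mill.

Things in the scene. Friction and masses are not known exactly. Their poses are not given: they have to be found in the camera images.
- mill: White and grey bench mill, 230 mm wide, fixed. Origin on the table straight below the slot's centre; x points from its low front (robot side) to its back, y left, z up. The front is a panel sloping up to the back at 35 degrees, from 132 mm high at x = -61 mm to 224 mm at x = 70 mm. Behind it a grey box, x = 65 to 185 mm, 165 mm high, with a red stop button to 191 mm and a loose metal cup.
- slot (a point): Centre of the slot, on the sloping panel's outer face, 175 mm above the table. The slot is 120 mm long along the mill's y and 46 mm wide along the slope, cut through the 6 mm panel. The panel's normal leans 35 degrees from vertical towards the front. Axes as the mill's.
- mark (a point): Black mark on the panel just downhill of the slot's middle, 34 mm from its centre along the slope: where the red tooth must stand. A blue arrow farther downhill points to the mill's +y. Axes as the mill's.
- wheel_axis (a point): Centre of the star wheel, 90 mm under the panel's outer face along its normal. Its axis runs uphill, parallel to the slope. Hub radius 44 mm; 8 equal teeth 45 degrees apart, 10 mm thick, 16 mm wide along the axis, tips at 80 mm radius, so 10 mm under the panel's outer face. One tooth is red (perhaps hidden at first), the others steel grey. Axes as the mill's.
- wheel (a joint): Turn of the star wheel, rad: 0 with the red tooth at the mark, growing as the teeth in the slot move to the mill's +y (as the arrow). Starts 1.2 to 1.9 rad short (negative), that is about two teeth. It turns either way, has no detents, stays where it is left and takes about 5 N at a tooth.
- hinge (a point): Middle of the cover's hinge line, which runs along the mill's y at the top of the slope, 62 mm uphill of the slot's centre and 6 mm above the panel's face. Axes as the mill's.
- cover (a joint): Opening of the yellow cover, rad: 0 shut (parallel to the panel, over the slot), growing as its lower edge swings up and back; starts at 1.84 to 1.91, leaning towards the slot by 15 to 20 degrees from vertical, in the way of a vertical tool; stop at 1.95. The hinge is stiff (0.28 N m): the cover stays where it is left and can be pushed shut on its outer (back) face with 3 to 6 N.
- cover_mid (a point): Middle of the cover's outer face, 70 mm from the hinge line. Its z axis is the face's outward normal, its x axis points to the hinge. The plate reaches 134 mm from the hinge, is 190 mm wide and 6 mm thick, 3 mm either side of the hinge line.
- handle (a point): Middle of the black bar handle near the cover's free edge: 10 mm thick, 80 mm long along y, 120 mm from the hinge, its axis 25 mm out from the plate's mid-plane. Axes as those of cover_mid.
- jar_mid (a point): Point on the axis of the loose glass jar with a blue knob, 60 mm above its foot; 104 mm across, 126 mm high, standing to the left (+y) of the mill. Leave it alone.

How it is judged:
On the way, in this order (a step that is already met when the one before it is completed fails the run):
1. the red tooth stands at the mark, the wheel at rest and untouched, the cover still up (value of joint wheel between -0.12 and 0.12 rad and value of joint cover above 0.8 rad and velocity of joint wheel between -0.1 and 0.1 rad/s and contact force between each of the arm, the fingers and wheel below 0.1 N), for 0.2 s.
2. the cover is fully shut (value of joint cover below 0.06 rad), for 0.2 s.
At the end, for the whole second after the job is handed in: the red tooth is within 0.12 rad (about 10 mm at its tip) of the mark, the cover is shut to within 0.06 rad (about 8 mm at its edge), the jar is within 30 mm of where it stood, and the robot touches nothing (value of joint wheel between -0.12 and 0.12 rad and value of joint cover below 0.06 rad and distance of jar_mid from where it was at the start of the episode below 0.03 m).
It fails at once if the cover is slammed: it swings shut faster than 3 rad/s (velocity of joint cover below -3 rad/s).
It fails at once if the wheel is spun faster than 4 rad/s (velocity of joint wheel above 4 rad/s or velocity of joint wheel below -4 rad/s).
It fails at once if the glass jar is shifted by more than 30 mm or tipped (distance of jar_mid from where it was at the start of the episode above 0.03 m or angle between jar_mid's own z axis and vertical above 0.3 rad).
It also fails if it takes over 64 s, if anything falls off the work surface, if the arm or the gripper's body presses on something with over 40 N, if the wrist force passes 120 N, or if a joint passes its speed limit or range.

## Robot

A 7-joint arm with a two-finger parallel gripper is mounted at the origin on the work surface. World frame = base frame: x ahead of the robot, y to its left, z up, the work surface at z = 0. Lengths are in m, angles in rad, forces in N, time in s.
With the tool pointing down it reaches from about 0.4 to 0.85 m from the base axis. Payload 4.5 kg.
Tool frame: the origin (TCP) lies at the very end of the fingers, on their centre line; the grasp point (between the pads) lies 19 mm behind it; z points along the fingers, y is the direction in which the jaws open and shut (so a half turn about z gives the same grasp; the last joint's range is limited). The gripper opens to 88 mm and grips with 3 to 60 N. Pads are 18 mm wide; open, the fingers measure 123 mm over their backs; the gripper's body (75 mm by 187 mm) begins 45 mm behind the grasp point.
Start: joints at [1.317, 0.689, -0.195, 1.565, 0.157, 0.902, -0.215], TCP at [0.177, -0.599, 0.239] pointing down, gripper open.
Joint ranges: [-3.01, 3.01], [-0.46, 2.08], [-1.47, 1.51], [0.13, 2.56], [-1, 4.14], [0.04, 2.09], [-2.66, 2.66]. Speed limits (rad/s): [2.57, 2.57, 3.14, 3.14, 3.14, 3.14, 3.14].

## Interface

Orientations are given as a unit quaternion [w, x, y, z].
In Python, from workcell import robot gives the robot as it stands.
- The arm moves only by the tool move_arm, never from a script. Its argument "increments" is a list of rows, each a list of 6 numbers: the shift along the world's x, y, z in mm, then the turn, a rotation vector about the world's x, y, z in degrees. In form: [[x, y, z, ax, ay, az], ...]. A call has 1 to 20 rows; each row is the pose to reach, as a shift and turn from the pose commanded when the call began; what a row does not reach only later rows make up. A row lasts 1/8 s, in which the tool goes at most 62.5 mm and 10.7 degrees, less where a joint would pass 70% of its speed; a pose out of reach is approached as far as the arm can. A call with a gripper value outside its range is refused whole. "claw" is the finger opening in mm, from 0 to 88.1, set as the call begins (left out, the last holds). The fingers move at their own pace and stop on an object; "force" is the grip in N (left out, the last holds). Time passes only in rows, so rows that repeat a pose let the fingers close. It gives the time, the measured TCP pose, the force and the opening at its end, in the units of the state.
- robot.state(): the state, without advancing time (a new reading comes with each control period).
- robot.grab_frame(name): name is "scene" or "top"; returns a dict with "img" (420x560x3 uint8, red, green, blue), "camera_matrix" (3x3 intrinsics, pixels), "camera_from_world" (4x4, takes a point from world to camera coordinates). Camera axes: x right, y down, z forward; pixel columns grow to the right and rows downward; lengths in m; the calibration is good to about 2 mm. A picture is of the moment at which its call begins. There is no depth.
- robot.job_done(): hands the job in, once; it reports no verdict.
Trained networks look in a picture, given as the dict that the camera call returned (one of the last four; its "shot" number tells which), for a name from the list of things; names that differ only in an ending like _2 or _b are one class to them, and where a whole thing is asked for, a point or a joint stands for the part that bears it (a point fixed in the world has none). Each returns a list of dicts, best first, with "p" (0 to 1); they miss things now and then, are a little off and sometimes report something else, mostly with a low value. They report only what shows in the picture. A call takes as long as a camera call.
- robot.regions_of(target, picture): "region" (420x560 bool, what is visible of it) and "bbox" ([left, top, right, bottom] in pixels, round what is visible of it).
- robot.spot_point(target, picture): "location" ([row, column] in pixels: a listed point, or the origin of a listed thing).
The state is a dict: "t": time; "joint_positions": joint angles; "qd": joint speeds; "joint_torque": joint torques, N m; "eef_pos": TCP position; "orientation": TCP orientation; "contact_force": force on the tool from outside, world axes, zero at the start; "torque": the same for the moment, N m; "grip_width": finger opening in m.
Only numpy, scipy, OpenCV 4.12 (cv2) and the standard library are available. Lean on these libraries where they do the work, as an engineer would, in place of code of your own. Each camera call takes 0.05 s, during which the arm holds its last target.

## Working session

There is one attempt and no reset: what is moved stays moved. The work goes in short steps, Python scripts to look and compute and a tool call to move; the robot and the scene stay as the last step left them, time stands still between calls to the robot, and variables do not carry over. Pictures are saved under pics/ and viewed, and the job is handed in when it is done.

Besides the shell and the picture viewer there is one more tool, called after "Call:" as name(argument=value, ...), one argument or row to a line, values as JSON. move_arm: Moves the arm, as the interface text tells. Its arguments: {"type":"object","properties":{"increments":{"type":"array","items":{"type":"array","items":{"type":"number"}}},"claw":{"type":"number"},"force":{"type":"number"}},"required":["increments"]}

```bash
mkdir -p pics
cat > h.py <<'E'
import numpy as np, cv2
from workcell import robot
def shot(n,f):
    d=robot.grab_frame(n); cv2.imwrite(f'pics/{f}.png',d['img'][:,:,::-1]); return d
def proj(d,P):
    P=np.atleast_2d(P); T=np.array(d['camera_from_world']);K=np.array(d['camera_matrix'])
    c=P@T[:3,:3].T+T[:3,3]; u=c@K.T; return u[:,:2]/u[:,2:]
def ray(d,uv):
    T=np.array(d['camera_from_world']);K=np.array(d['camera_matrix']);R=T[:3,:3]
    o=-R.T@T[:3,3]; v=R.T@np.linalg.solve(K,[uv[0],uv[1],1]); return o,v/np.linalg.norm(v)
def atz(d,uv,z):
    o,v=ray(d,uv); return o+v*(z-o[2])/v[2]
E
python3 - <<'E'
from h import *
print(robot.state())
for n in ['scene','top']:
    d=shot(n,n+'0')
    T=np.array(d['camera_from_world']); print(n,-T[:3,:3].T@T[:3,3]); print(d['camera_matrix'])
    for t in ['slot','mark','hinge','cover_mid','handle','jar_mid','mill','wheel_axis']:
        r=robot.spot_point(t,d); print(t,[(np.round(q['location'],1),round(q['p'],2)) for q in r[:2]])
E
```

```text
{'t': 0.0, 'joint_positions': array([ 1.31680322,  0.68998034, -0.19452131,  1.56633511,  0.15728975,
        0.90252315, -0.21509553]), 'qd': array([-2.87345029e-04, -1.15117972e-03, -8.44304293e-04, -8.50815113e-05,
        2.17223350e-04,  4.85619293e-04,  4.38330561e-04]), 'joint_torque': array([-1.83947482e-04, -5.27557755e+01, -1.26676060e+00, -1.53423232e+01,
       -5.26548782e-02,  6.59926271e-03,  1.50168207e-04]), 'eef_pos': array([ 0.17717393, -0.59869645,  0.23791488]), 'orientation': array([-9.06644183e-04,  9.89658073e-01,  1.43443506e-01, -1.94897384e-04]), 'contact_force': array([ 0.26266482,  0.26118441, -0.10520025]), 'torque': array([-0.00106148,  0.01101441, -0.00599504]), 'grip_width': 0.08797413303098006}
scene [1.00485262 0.10193962 0.88558001]
[[507.45215143   0.         287.61323471]
 [  0.         507.45215143 206.57529207]
 [  0.           0.           1.        ]]
slot []
mark []
hinge [(array([204.6, 294.9]), 0.57)]
cover_mid [(array([172.1, 287.7]), 0.92)]
handle [(array([149.2, 288.1]), 0.8)]
jar_mid []
mill [(array([236.4, 393.5]), 0.42)]
wheel_axis [(array([171.5, 289. ]), 0.57)]
top [0.41905366 0.11511719 0.95523021]
[[457.28399525   0.         283.21743268]
 [  0.         457.28399525 205.51777195]
 [  0.           0.           1.        ]]
slot [(array([198.1, 304.8]), 0.69)]
mark [(array([216.9, 304.1]), 0.81)]
hinge [(array([167.6, 295.1]), 0.67)]
cover_mid [(array([171.7, 295.6]), 0.83)]
handle [(array([167. , 299.5]), 0.85), (array([211.3, 300.5]), 0.64)]
jar_mid [(array([199.4, 195.3]), 0.77)]
mill [(array([208.4, 300.1]), 0.83), (array([166.7, 298.9]), 0.56)]
wheel_axis [(array([180.6, 296.6]), 0.86)]
```

View pics/scene0.png

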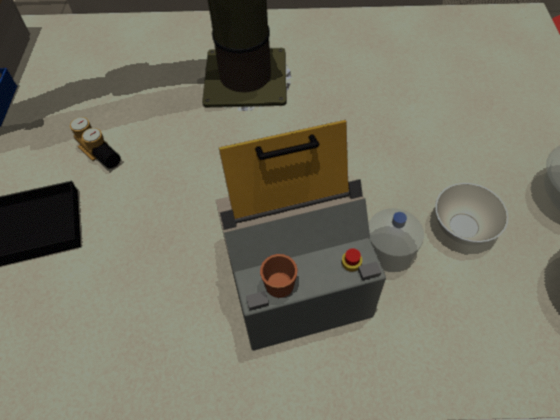

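View pics/top0.png

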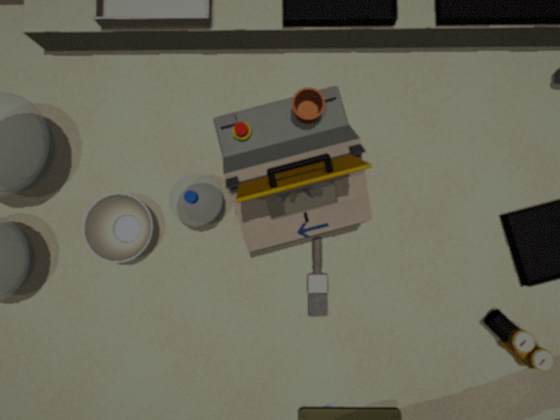

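Run:
```python
import cv2
a=cv2.imread('pics/top0.png')[75:265,170:390]; cv2.imwrite('pics/top0z.png',cv2.resize(a,None,fx=3.5,fy=3.1,interpolation=cv2.INTER_CUBIC))
a=cv2.imread('pics/scene0.png')[115:350,205:440]; cv2.imwrite('pics/scene0z.png',cv2.resize(a,None,fx=2.5,fy=2.5,interpolation=cv2.INTER_CUBIC))
```

```text
(no output)
```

View pics/top0z.png

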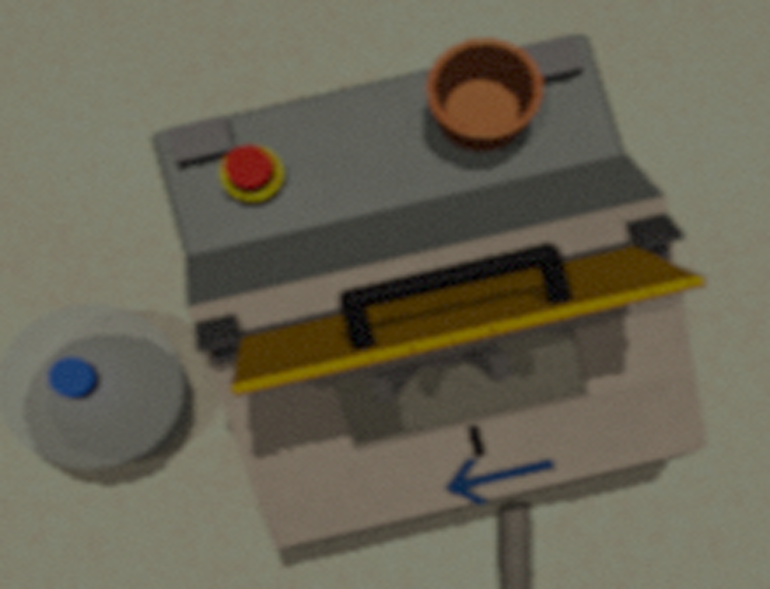

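View pics/scene0z.png

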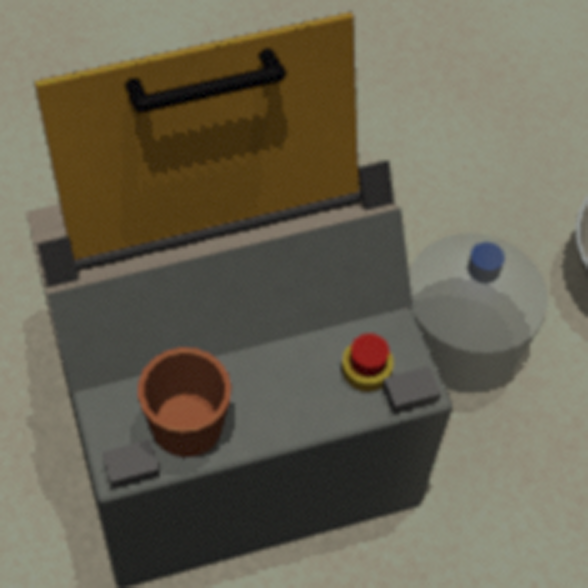

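```bash
cat >> h.py <<'E'
S,C=np.sin(np.radians(35)),np.cos(np.radians(35))
U=np.array([C,0,S]);N=np.array([-S,0,C]);Y=np.array([0,1,0.])
SL=np.array([0,0,.175])
def m2w(p,q):
    x,y,t=p;c,s=np.cos(t),np.sin(t);q=np.atleast_2d(q)
    return np.c_[x+c*q[:,0]-s*q[:,1],y+s*q[:,0]+c*q[:,1],q[:,2]]
HG=SL+.062*U+.006*N
def cov(th,r,off=0,y=0):
    # shut: plate points downhill (-U), normal N
    d=-np.cos(th)*U+np.sin(th)*N; n=np.cos(th)*N+np.sin(th)*U
    return HG+r*d+off*n+np.array([0,y,0])
E
cat > fit.py <<'E'
from h import *
from scipy.optimize import least_squares
top=robot.grab_frame('top');sc=robot.grab_frame('scene')
mm=lambda *a:np.array(a)/1000
ct=[(mm(-61,115,132),(249.1,251.8)),(mm(-61,-115,132),(371.4,217)),(SL-.034*U,(306.3,216.9)),(mm(185,115,165),(214.3,117.9)),(mm(185,-115,165),(337.1,86.6)),(mm(70,115,224),(224.3,172.7)),(mm(70,-115,224),(359.1,137.9))]
cs=[(mm(185,-115,165),(244.2,311)),(mm(185,115,165),(383.8,278.2)),(mm(70,-115,224),(225,232.2)),(mm(70,115,224),(365,198.2))]
# cover edge corners
et=[(1,(236.5,199.5)),(-1,(371,166))]; es=[(-1,(220.5,148)),(1,(346,121))]
def f(p):
    r=[]
    for d,L in((top,ct),(sc,cs)):
        for q,uv in L: r.append(proj(d,m2w(p[:3],q))[0]-uv)
    for d,L in((top,et),(sc,es)):
        for s,uv in L: r.append(proj(d,m2w(p[:3],cov(p[3],.134,0,.095*s)))[0]-uv)
    return np.concatenate(r)
r=least_squares(f,[.45,.05,.25,1.87],loss='soft_l1')
print(r.x,r.x[2]*57.3);print(f(r.x).reshape(-1,2).round(1))
np.save('pose.npy',r.x)
o=m2w(r.x,SL)[0];print('slot',o)
# jar
for nm in('jar_mid',):
  for d in(top,sc):
    q=robot.spot_point(nm,d)
    for z in q[:1]: print(atz(d,z['location'][::-1],.06))
E
python3 fit.py
```

```text
[0.50036233 0.0963386  0.25140673 1.87684046] 14.405605446634555
[[-0.7 -0.3]
 [ 0.9  2.1]
 [-0.2 -0.3]
 [-1.6 -1.3]
 [ 1.1 -2.5]
 [-1.   0.6]
 [ 1.4 -0.2]
 [-0.5  3.8]
 [ 3.2 -1.2]
 [-1.1 -0.7]
 [ 0.5 -0.6]
 [-0.8  0.3]
 [ 0.9 -1.6]
 [-1.5 -0.7]
 [ 0.7 -1.3]]Traceback (most recent call last):
  File "fit.py", line 19, in <module>
    o=m2w(r.x,SL)[0];print('slot',o)
      ~~~^^^^^^^^
  File "h.py", line 17, in m2w
    x,y,t=p;c,s=np.cos(t),np.sin(t);q=np.atleast_2d(q)
    ^^^^^
ValueError: too many values to unpack (expected 3)
```

```bash
sed -i 's/x,y,t=p;c/x,y,t=p[:3];c/' h.py
cat >> h.py <<'E'
WC=SL-.09*N
def tooth(a,r,ax=0,t=0):
    e=np.cos(a)*N+np.sin(a)*Y; g=-np.sin(a)*N+np.cos(a)*Y
    return WC+r*e+ax*U+t*g
def crop(d,f,x0,y0,x1,y1,k,gain=1.0,over=[]):
    a=d['img'][y0:y1,x0:x1,::-1].astype(float)*gain
    a=cv2.resize(np.clip(a,0,255).astype(np.uint8),None,fx=k,fy=k,interpolation=cv2.INTER_CUBIC)
    for pts,col in over:
        q=((proj(d,pts)-[x0,y0]+.5)*k).astype(int); cv2.polylines(a,[q],False,col,1)
    cv2.imwrite(f'pics/{f}.png',a)
def slotpoly(p,dz=0):
    return m2w(p,[SL+u*.023*U+v*.06*Y-dz*N for u,v in((1,1),(1,-1),(-1,-1),(-1,1),(1,1))])
E
python3 - <<'E'
from h import *
p=np.load('pose.npy'); d=shot('top','top1')
crop(d,'t1a',230,140,380,240,5,1.8)
crop(d,'t1b',230,140,380,240,5,1.8,[(slotpoly(p),(0,255,0)),(slotpoly(p,.01),(255,255,0))])
E
```

```text
(no output)
```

View pics/t1a.png

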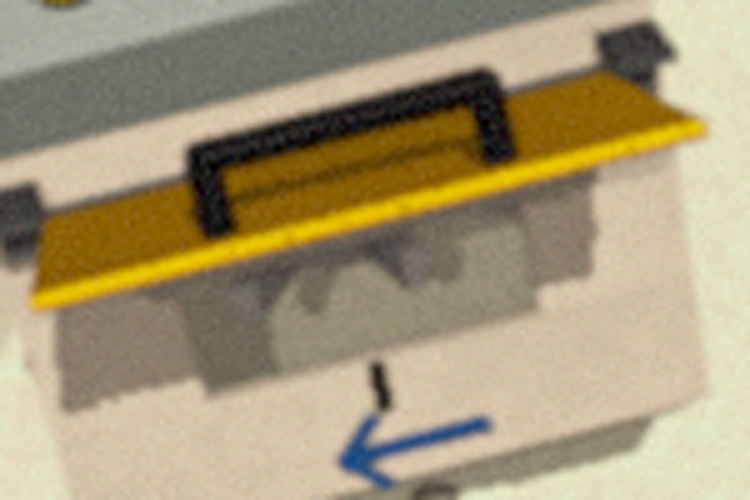

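View pics/t1b.png

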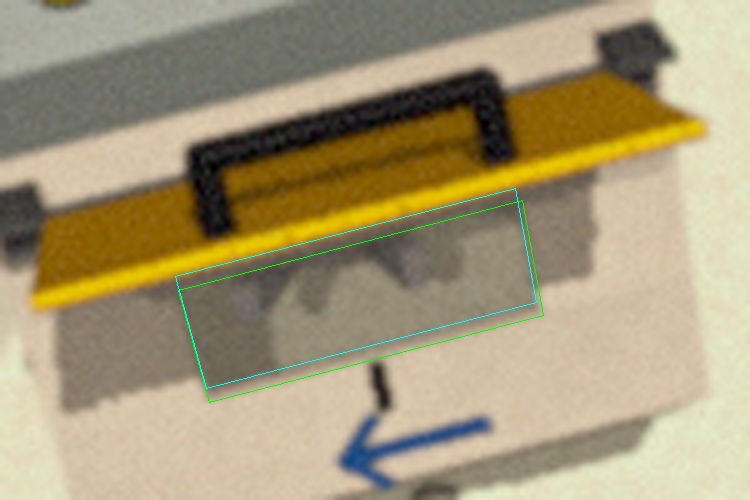

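Run:
```python
from h import *
p=np.load('pose.npy'); d=shot('top','top2')
ims=[]
for ph in (-20,-12,-4,4,12,20):
    ov=[(slotpoly(p),(0,255,0))]
    for k in (-1,0,1):
        a=np.radians(ph+45*k)
        for ax in(-.008,.008):
            ov.append((m2w(p,[tooth(a,.044,ax,-.005),tooth(a,.08,ax,-.005),tooth(a,.08,ax,.005),tooth(a,.044,ax,.005)]),[(0,0,255),(255,0,0)][ax>0]))
    crop(d,'tmp',240,165,345,225,4,1.8,ov); im=cv2.imread('pics/tmp.png');cv2.putText(im,str(ph),(5,20),0,.6,(0,0,0),2);ims.append(im)
g=np.vstack([np.hstack(ims[i:i+2]) for i in(0,2,4)]);print(g.shape)
cv2.imwrite('pics/g2.png',cv2.resize(g,(800,685)) if 0 else cv2.resize(g,(700,600)))
```

```text
(720, 840, 3)
```

View pics/g2.png

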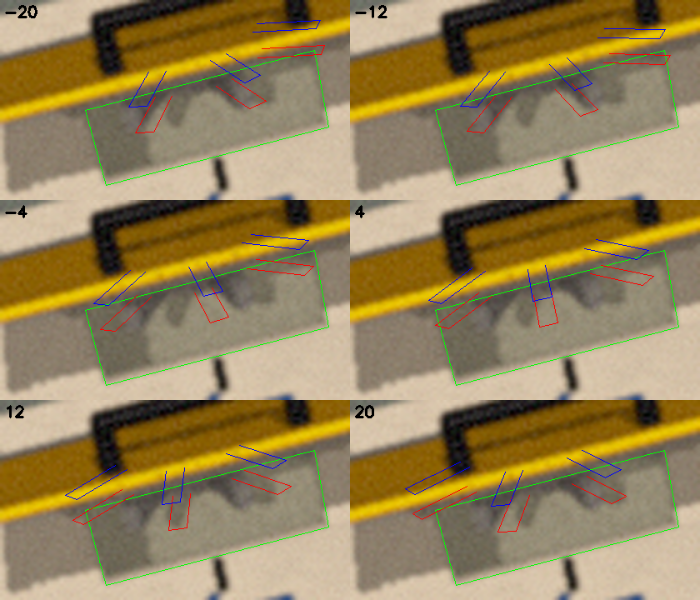

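Run:
```python
from h import *
p=np.load('pose.npy'); d=shot('top','top3')
ims=[]
for ph in (-30,-26,-22,-18):
    ov=[]
    for k in (0,1):
        a=np.radians(ph+45*k)
        for ax in(-.008,.008):
            ov.append((m2w(p,[tooth(a,.044,ax,-.005),tooth(a,.08,ax,-.005),tooth(a,.08,ax,.005),tooth(a,.044,ax,.005)]),[(0,0,255),(255,0,0)][ax>0]))
    crop(d,'tmp',260,175,340,220,5,2.2,ov); im=cv2.imread('pics/tmp.png');cv2.putText(im,str(ph),(5,20),0,.6,(0,0,0),2);ims.append(im)
crop(d,'tmp',260,175,340,220,5,2.2);im=cv2.imread('pics/tmp.png')
g=np.vstack([np.hstack(ims[i:i+2]) for i in(0,2)]+[np.hstack([im,im])])
cv2.imwrite('pics/g3.png',cv2.resize(g,None,fx=.88,fy=.88))
from scipy.spatial.transform import Rotation as R
s=robot.state();q=s['orientation'];R0=R.from_quat(np.r_[q[1:],q[0]])
for tilt in(25,30,35):
    for yaw in [p[2]]:
        c,sn=np.cos(yaw),np.sin(yaw);a=np.radians(tilt)
        z=np.array([np.sin(a)*c,np.sin(a)*sn,-np.cos(a)]);y=np.array([sn,-c,0]);x=np.cross(y,z)
        Rt=R.from_matrix(np.c_[x,y,z]);print(tilt,(Rt*R0.inv()).as_rotvec(degrees=True).round(1))
for n in(.12,.05,.0): print(n,((m2w(p,SL+n*N+[0,-.002,0])[0]-s['eef_pos'])*1000).round(1))
print('N,U,Y world',[m2w([0,0,p[2]],v)[0].round(3) for v in(N,U,Y)])
```

```text
25 [  6.7 -24.1  -2.1]
30 [  8.  -28.9  -2. ]
35 [  9.3 -33.7  -2. ]
0.12 [256.8 676.6  34.5]
0.05 [295.6 686.6 -22.8]
0.0 [323.4 693.7 -63.8]
N,U,Y world [array([-0.556, -0.143,  0.819]), array([0.793, 0.204, 0.574]), array([-0.249,  0.969,  0.   ])]
```

View pics/g3.png

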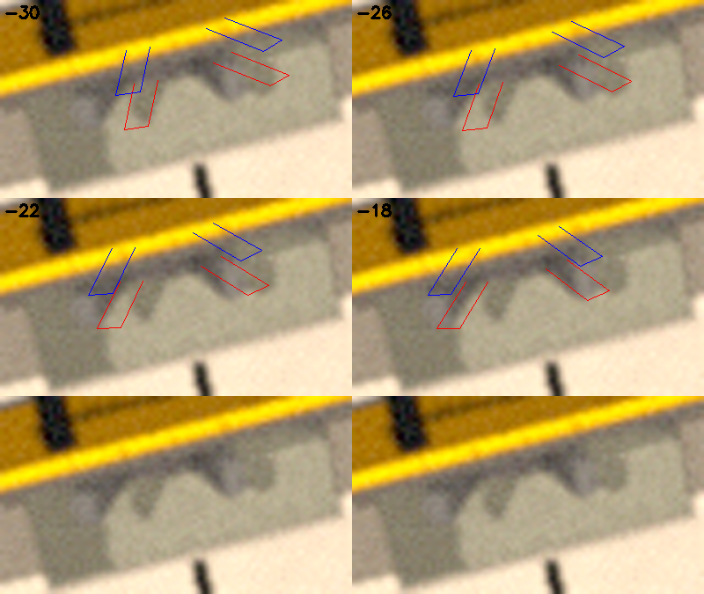

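Call:
move_arm(
  increments=[
    [20,50,40,0,0,0],
    [40,110,60,0,0,0],
    [60,170,80,1,-4,0],
    [80,225,80,3,-11,-1],
    [100,280,80,5,-18,-1],
    [120,335,80,7,-26,-2],
    [140,390,80,9.3,-33.7,-2],
    [160,440,80,9.3,-33.7,-2],
    [180,495,80,9.3,-33.7,-2],
    [200,550,80,9.3,-33.7,-2],
    [220,600,80,9.3,-33.7,-2],
    [235,645,80,9.3,-33.7,-2],
    [235,687,80,9.3,-33.7,-2],
    [235,687,80,9.3,-33.7,-2],
    [235,687,80,9.3,-33.7,-2],
  ],
  claw=0,
)

```text
t: 3.02
eef_pos: [0.4036, 0.0186, 0.3378]
orientation: [-0.031, 0.955, 0.124, 0.269]
contact_force: [0.4, 0.2, -0.4]
grip_width: 0.0005
```

Call:
move_arm(
  increments=[
    [0,0,0,0,0,0],
    [0,0,0,0,0,0],
    [0,0,0,0,0,0],
  ],
)

```text
t: 3.4
eef_pos: [0.4033, 0.0166, 0.3373]
orientation: [-0.031, 0.955, 0.122, 0.269]
contact_force: [0.1, -0.6, 0.5]
grip_width: 0.0005
```

```bash
cat > st.py <<'E'
from h import *
from scipy.spatial.transform import Rotation as R
p=np.load('pose.npy')
s=robot.state();q=s['orientation'];R0=R.from_quat(np.r_[q[1:],q[0]])
yaw=p[2];c,sn=np.cos(yaw),np.sin(yaw)
W=np.array([[c,-sn,0],[sn,c,0],[0,0,1]])
e=W.T@(s['eef_pos']-[p[0],p[1],0])-SL
print('t',round(s['t'],2),'U %.1f Y %.1f N %.1f mm'%tuple(1000*np.array([e@U,e@Y,e@N])), 'w',round(s['grip_width'],4),'F',s['contact_force'].round(1), 'F(U,Y,N)',[(W.T@s['contact_force']@v).round(1) for v in(U,Y,N)])
print('q',s['joint_positions'].round(2))
for a in(25,35):
    a=np.radians(a)
    z=np.array([np.sin(a)*c,np.sin(a)*sn,-np.cos(a)]);y=np.array([sn,-c,0]);x=np.cross(y,z)
    print((R.from_matrix(np.c_[x,y,z])*R0.inv()).as_rotvec(degrees=True).round(1),end=' ')
print()
E
python3 st.py
```

```text
t 3.4 U -0.2 Y -53.1 N 198.3 mm w 0.0005 F [ 0.1 -0.6  0.5] F(U,Y,N) [np.float64(0.2), np.float64(-0.6), np.float64(0.4)]
q [ 0.17  0.1  -0.3   2.48 -1.    0.04 -0.44]
[-1.2  6.3 -0.1] [ 1.3 -3.4 -0.1]
```

Call:
move_arm(
  increments=[
    [0,0,0,-0.7,4.4,0],
    [10,20,-20,-0.7,4.4,0],
    [22,38,-44,-0.7,4.4,0],
    [35,55,-66,-0.7,4.4,0],
    [45,75,-88,-0.7,4.4,0],
    [45,75,-88,-0.7,4.4,0],
    [45,75,-88,-0.7,4.4,0],
  ],
)

```text
t: 4.28
eef_pos: [0.4569, 0.0922, 0.2777]
orientation: [-0.028, 0.969, 0.124, 0.212]
contact_force: [-0.2, -0.3, -0.6]
grip_width: 0.0006
```

```bash
python3 st.py
python3 - <<'E'
from h import *
shot('scene','s4');d=shot('top','t4');crop(d,'t4z',220,120,390,240,4,1.6)
E
```

```text
t 4.28 U 23.5 Y 6.8 N 108.9 mm w 0.0006 F [-0.2 -0.3 -0.6] F(U,Y,N) [np.float64(-0.5), np.float64(-0.2), np.float64(-0.3)]
q [-0.43  0.32  0.16  2.37 -1.    0.04 -0.62]
[-0.1 -0.3 -0.2] [  2.4 -10.   -0.2]
```

View pics/s4.png

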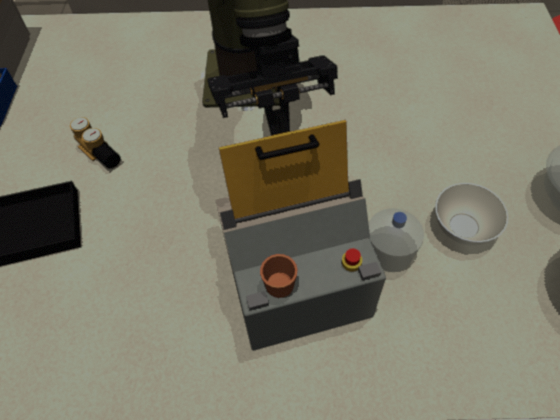

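View pics/t4z.png

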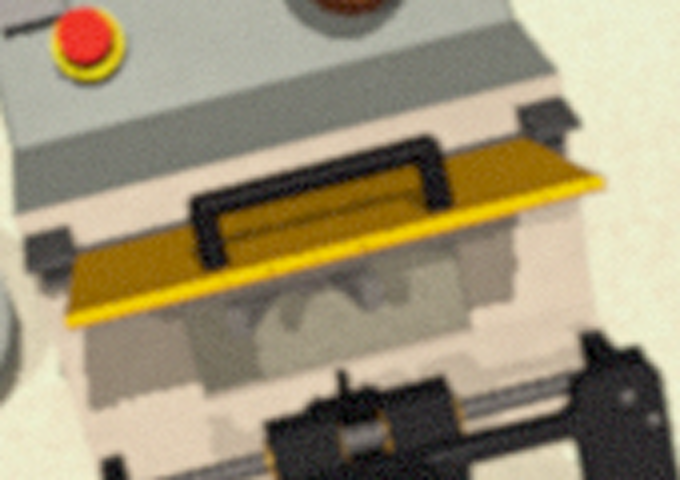

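Call:
move_arm(
  increments=[
    [-3,0,-8,-0.5,2,0],
    [-6,0,-20,-1,4,0],
    [-9,0,-30,-1.3,5.1,0],
    [-9,0,-41,-1.3,5.1,0],
    [-9,0,-41,-1.3,5.1,0],
  ],
)

```text
t: 5.0
eef_pos: [0.4476, 0.0938, 0.2359]
orientation: [-0.024, 0.978, 0.126, 0.167]
contact_force: [0.1, -0.6, 0.4]
grip_width: 0.0008
```

```bash
python3 st.py
```

```text
t 5.0 U -7.5 Y 10.7 N 79.6 mm w 0.0008 F [ 0.1 -0.6  0.4] F(U,Y,N) [np.float64(0.2), np.float64(-0.6), np.float64(0.4)]
q [-0.41  0.41  0.13  2.37 -0.98  0.05 -0.64]
[ 1.2 -5.5 -0.3] [  3.7 -15.2  -0.4]
```

Call:
move_arm(
  increments=[
    [11,2.5,-16,0,0,0],
    [22,5,-33,0,0,0],
    [33,7,-49,0,0,0],
    [39,8.5,-57,0,0,0],
    [44.5,9.5,-65.5,0,0,0],
    [44.5,9.5,-65.5,0,0,0],
  ],
)

```text
t: 5.75
eef_pos: [0.5039, 0.1053, 0.1887]
orientation: [-0.022, 0.98, 0.127, 0.153]
contact_force: [-0.3, -0.1, 0.8]
grip_width: 0.0005
```

```bash
python3 st.py
python3 - <<'E'
from h import *
d=shot('scene','s5');crop(d,'s5z',190,40,400,250,3,1.6);d=shot('top','t5');crop(d,'t5z',220,120,390,240,4,1.8)
E
```

```text
t 5.75 U 12.5 Y 7.8 N 8.0 mm w 0.0005 F [-0.3 -0.1  0.8] F(U,Y,N) [np.float64(0.2), np.float64(-0.1), np.float64(0.8)]
q [-0.35  0.56  0.08  2.25 -1.    0.04 -0.61]
[ 1.5 -7.1 -0.4] [  4.1 -16.7  -0.4]
```

View pics/s5z.png

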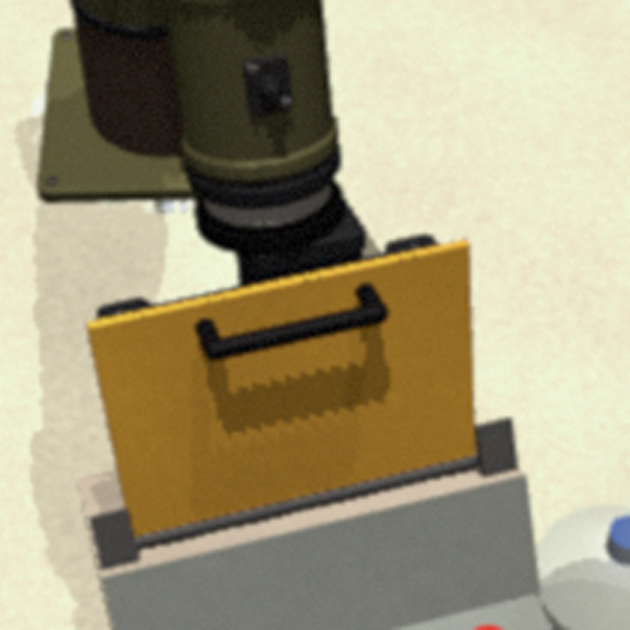

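View pics/t5z.png

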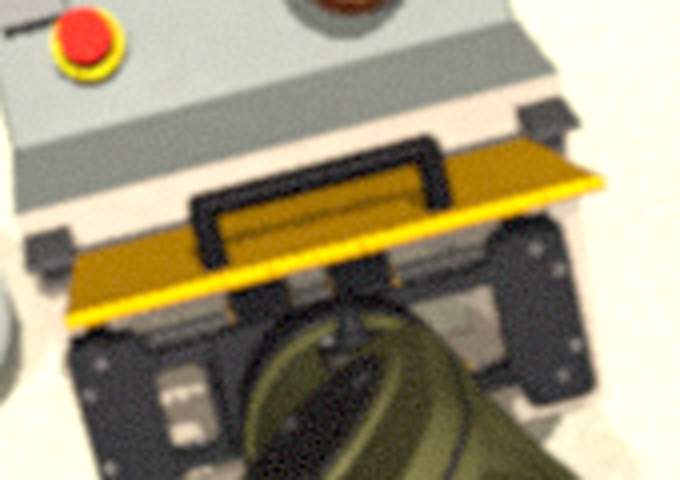

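Call:
move_arm(
  increments=[
    [-20,-5,22,0,0,0],
    [-45,-12,44,0,0,0],
    [-66,-17,66,-1,4,0],
    [-86,-22,84,-2,9,0],
    [-86,-22,94,-3.4,14,0],
    [-86,-22,94,-3.4,14,0],
  ],
)

```text
t: 6.6
eef_pos: [0.4191, 0.084, 0.2838]
orientation: [-0.008, 0.991, 0.129, 0.031]
contact_force: [0.3, -0.9, -0.3]
grip_width: 0.0003
```

```bash
python3 st.py
```

```text
t 6.6 U -4.6 Y 8.3 N 136.0 mm w 0.0003 F [ 0.3 -0.9 -0.3] F(U,Y,N) [np.float64(-0.1), np.float64(-1.0), np.float64(-0.2)]
q [-0.87  0.46  0.86  2.15 -0.58  0.7  -0.94]
[  4.9 -20.8  -0.5] [  7.4 -30.5  -0.5]
```

Call:
move_arm(
  increments=[
    [0,0,10,8,0,0],
    [0,0,20,16,0,0],
    [0,0,20,16,0,0],
  ],
)

```text
t: 6.98
eef_pos: [0.4172, 0.0799, 0.3032]
orientation: [-0.146, 0.981, 0.118, 0.047]
contact_force: [1.1, 0.0, 0.0]
grip_width: 0.0008
```

```bash
python3 st.py
```

```text
t 6.97 U 4.2 Y 4.8 N 153.6 mm w 0.0008 F [1.1 0.  0. ] F(U,Y,N) [np.float64(0.9), np.float64(-0.2), np.float64(-0.6)]
q [-0.53  0.38  0.66  2.16 -0.79  0.81 -0.65]
[-11.  -20.7  -2.8] [ -8.4 -30.3  -4.2]
```

Call:
move_arm(
  increments=[
    [0,0,5,-10,0,0],
    [0,0,10,-20,0,0],
    [0,0,20,-30,0,0],
    [0,0,30,-40,0,0],
    [0,0,40,-48,0,0],
    [0,0,40,-48,0,0],
  ],
)

```text
t: 7.72
eef_pos: [0.4173, 0.0871, 0.3415]
orientation: [0.266, 0.954, 0.135, -0.007]
contact_force: [-0.6, 0.5, -0.6]
grip_width: 0.0002
```

```bash
python3 st.py
```

```text
t 7.72 U 27.7 Y 11.7 N 183.8 mm w 0.0002 F [-0.6  0.5 -0.6] F(U,Y,N) [np.float64(-0.7), np.float64(0.6), np.float64(-0.2)]
q [-1.32  0.67  1.16  1.97 -0.09  0.94 -1.46]
[ 36.8 -20.5   5. ] [ 38.9 -30.1   7.7]
```

```bash
cat > data.py <<'E'
import numpy as np
D=[([1.31680322,0.68998034,-0.19452131,1.56633511,0.15728975,0.90252315,-0.21509553],[0.17717393,-0.59869645,0.23791488],[-9.06644183e-04,9.89658073e-01,1.43443506e-01,-1.94897384e-04]),
([.17,.1,-.3,2.48,-1.,.04,-.44],[.4033,.0166,.3373],[-.031,.955,.122,.269]),
([-.43,.32,.16,2.37,-1,.04,-.62],[.4569,.0922,.2777],[-.028,.969,.124,.212]),
([-.41,.41,.13,2.37,-.98,.05,-.64],[.4476,.0938,.2359],[-.024,.978,.126,.167]),
([-.35,.56,.08,2.25,-1.,.04,-.61],[.5039,.1053,.1887],[-.022,.98,.127,.153]),
([-.87,.46,.86,2.15,-.58,.7,-.94],[.4191,.084,.2838],[-.008,.991,.129,.031]),
([-.53,.38,.66,2.16,-.79,.81,-.65],[.4172,.0799,.3032],[-.146,.981,.118,.047]),
([-1.32,.67,1.16,1.97,-.09,.94,-1.46],[.4173,.0871,.3415],[.266,.954,.135,-.007])]
E
cat > fk.py <<'E'
from data import D
import numpy as np, itertools
from scipy.spatial.transform import Rotation as R
from scipy.optimize import least_squares
def chain(q,sg):
    Rs=[];r=R.identity()
    for i,(a,x) in enumerate(zip('zyzyzyz',q)):
        r=r*R.from_euler(a,sg[i]*x);Rs.append(r)
    return Rs
def RT(d):
    w,x,y,z=d[2];return R.from_quat([x,y,z,w])
if __name__=='__main__':
    res=[]
    for sg in itertools.product([1,-1],repeat=7):
        if sg[1]<0: continue
        C=[chain(d[0],sg)[-1].inv()*RT(d) for d in D]
        m=R.concatenate(C); err=(m*m.mean().inv()).magnitude()
        e=(m.mean().inv()*m).magnitude(); res.append((e.mean(),e.max(),sg,m.mean().as_rotvec(degrees=True).round(1)))
    res.sort(key=lambda r:r[0])
    for r in res[:4]: print(r)
    sg=res[0][2]
    A=[];b=[]
    for d in D:
        Rs=chain(d[0],sg);rows=[np.eye(3)[:,[2]]]
        rows=[np.eye(3)]+[Rs[i].as_matrix() for i in(1,3,5)]
        A.append(np.hstack(rows));b.append(d[1])
    A=np.vstack(A);b=np.concatenate(b)
    # drop degenerate: use min-norm
    x=np.linalg.lstsq(A,b,rcond=.02)[0];print(x.reshape(4,3).round(3));print((A@x-b).reshape(-1,3).round(4))
E
python3 fk.py
```

```text
(np.float64(0.005495173269504591), np.float64(0.008446826355242151), (-1, 1, -1, 1, -1, 1, -1), array([ 0.1, -0. , 90. ]))
(np.float64(0.29188146655291), np.float64(1.1476154829448295), (1, 1, 1, 1, 1, 1, 1), array([   3.6,   -3.7, -118.6]))
(np.float64(0.47334431495273693), np.float64(1.5955454505790643), (-1, 1, -1, 1, -1, 1, 1), array([1.000e-01, 1.000e-01, 1.663e+02]))
(np.float64(0.5186732071715964), np.float64(1.1952780941879286), (-1, 1, -1, -1, 1, 1, 1), array([ 94.5,  77.6, -61.3]))
[[ 0.003 -0.     0.351]
 [ 0.003 -0.019  0.564]
 [ 0.003 -0.027  0.347]
 [ 0.003 -0.003  0.325]]
[[ 0.0003 -0.0003 -0.0002]
 [-0.0001  0.0015 -0.0003]
 [ 0.0021 -0.0005 -0.0003]
 [-0.0006  0.0004 -0.0005]
 [-0.001  -0.0026  0.0003]
 [-0.0004  0.     -0.0007]
 [-0.0003  0.0006  0.0014]
 [ 0.      0.0008  0.0002]]
```

```bash
cat > ik.py <<'E'
from fk import *
from h import *
sg=(-1,1,-1,1,-1,1,-1)
Ld=np.array([[.003,0,.351],[.003,-.019,.564],[.003,-.027,.347],[.003,-.003,.325]])
lo=np.array([-3.01,-.46,-1.47,.13,-1,.04,-2.66]);hi=np.array([3.01,2.08,1.51,2.56,4.14,2.09,2.66])
def fk(q):
    Rs=chain(q,sg);pp=Ld[0]+sum(Rs[i].apply(l) for i,l in zip((1,3,5),Ld[1:]))
    return pp,Rs[-1]*R.from_euler('z',90,degrees=True)
p=np.load('pose.npy')
def pose(u,y,n,tilt,flip=0,roll=0):
    c,s=np.cos(p[2]),np.sin(p[2]);a=np.radians(tilt)
    z=np.array([np.sin(a)*c,np.sin(a)*s,-np.cos(a)]);yy=np.array([s,-c,0]);x=np.cross(yy,z)
    return m2w(p,SL+u/1e3*U+n/1e3*N+y/1e3*Y)[0],R.from_matrix(np.c_[x,yy,z])*R.from_euler('z',180*flip+roll,degrees=True)
def ik(P,Rt,q0,w=0):
    f=lambda q:np.r_[(fk(q)[0]-P)*10,(Rt.inv()*fk(q)[1]).as_rotvec(),w*(q-q0)]
    r=least_squares(f,np.clip(q0,lo+.01,hi-.01),bounds=(lo,hi));return r.x,np.abs(f(r.x)[:6]).max()
E
cat > t.py <<'E'
from ik import *
rng=np.random.default_rng(0)
for tilt in(20,28,35):
  for flip in(0,1):
    P,Rt=pose(-5,0,-28,tilt,flip);best=[]
    for k in range(25):
        q,e=ik(P,Rt,rng.uniform(lo,hi))
        if e<.003: best.append((np.minimum(q-lo,hi-q).min(),q))
    best.sort(key=lambda b:-b[0])
    print(tilt,flip,len(best));[print('  ',round(m,2),q.round(2)) for m,q in best[:3]]
E
python3 t.py
```

```text
20 0 7
   0.22 [-0.1   0.66 -0.3   2.31  2.24  0.26  2.43]
   0.21 [-0.47  0.68  0.3   2.31  3.93  0.27  0.76]
   0.18 [-0.41  0.67  0.21  2.31  3.74  0.22  0.95]
20 1 12
   0.28 [ 0.33  0.87 -1.09  2.28  1.7   0.8  -0.14]
   0.28 [ 0.31  0.84 -1.03  2.28  1.71  0.75 -0.16]
   0.27 [ 0.29  0.83 -1.    2.29  1.72  0.72 -0.17]
28 0 11
   0.13 [ 0.11  0.76 -0.67  2.43  2.31  0.64  2.38]
   0.12 [-0.18  0.69 -0.17  2.44  2.88  0.49  1.8 ]
   0.12 [-0.21  0.69 -0.13  2.44  2.92  0.49  1.75]
28 1 13
   0.14 [ 0.31  0.89 -1.07  2.42  2.02  0.89 -0.46]
   0.14 [ 0.29  0.87 -1.01  2.42  2.05  0.85 -0.5 ]
   0.14 [ 0.26  0.85 -0.96  2.42  2.09  0.81 -0.53]
35 0 13
   0.03 [ 0.24  0.91 -0.97  2.53  2.3   1.02  2.4 ]
   0.03 [ 0.18  0.87 -0.85  2.53  2.38  0.96  2.31]
   0.02 [ 0.11  0.83 -0.7   2.54  2.5   0.9   2.19]
35 1 16
   0.03 [ 0.32  1.   -1.17  2.53  2.17  1.15 -0.6 ]
   0.03 [ 0.29  0.96 -1.08  2.53  2.22  1.09 -0.66]
   0.03 [ 0.25  0.92 -0.98  2.53  2.29  1.03 -0.73]
```

```bash
cat > path.py <<'E'
from ik import *
s=robot.state();q0=s['joint_positions']
print(np.abs(fk(q0)[0]-s['eef_pos']).max())
P,Rt=pose(-20,-10,140,26,1)
qh,e=ik(P,Rt,np.array([.27,.85,-.95,2.39,1.95,.75,-.45]),.02);qh,e=ik(P,Rt,qh);print(qh.round(2),e)
P0,R0=s['eef_pos'],R.from_quat(np.r_[s['orientation'][1:],s['orientation'][0]])
n=26
for i in range(1,n+1):
    a,b=fk(q0+(qh-q0)*i/n)
    print(i,np.r_[(a-P0)*1e3,(b*R0.inv()).as_rotvec(degrees=True)].round(0).astype(int).tolist(),(a*1e3).round(),b.as_matrix()[:,2].round(2))
E
python3 path.py
```

```text
0.0020688120410360944
[ 0.42  0.35 -0.97  2.5   1.67  0.38 -0.21] 4.440892098500626e-15
1 [1, -22, -9, -2, 5, 4] [418.  65. 333.] [ 0.03 -0.53 -0.85]
2 [0, -41, -19, -3, 9, 9] [418.  46. 323.] [ 0.01 -0.55 -0.83]
3 [0, -59, -28, -4, 13, 14] [417.  28. 313.] [-0.01 -0.57 -0.82]
4 [-1, -74, -37, -5, 18, 19] [417.  13. 304.] [-0.02 -0.58 -0.82]
5 [0, -88, -46, -5, 22, 24] [417.  -1. 296.] [-0.03 -0.58 -0.81]
6 [0, -101, -54, -5, 25, 30] [417. -14. 287.] [-0.03 -0.58 -0.81]
7 [1, -111, -62, -5, 29, 36] [418. -24. 279.] [-0.02 -0.58 -0.81]
8 [2, -120, -70, -5, 32, 42] [419. -33. 271.] [-0.01 -0.57 -0.82]
9 [3, -126, -78, -5, 34, 48] [420. -39. 264.] [-0.   -0.56 -0.83]
10 [5, -131, -85, -5, 37, 55] [422. -44. 257.] [ 0.02 -0.55 -0.84]
11 [7, -135, -91, -5, 39, 61] [424. -47. 250.] [ 0.04 -0.53 -0.85]
12 [8, -136, -97, -4, 40, 68] [426. -49. 245.] [ 0.06 -0.51 -0.86]
13 [10, -135, -102, -4, 42, 75] [428. -48. 240.] [ 0.08 -0.48 -0.87]
14 [12, -133, -106, -5, 42, 82] [430. -46. 236.] [ 0.11 -0.45 -0.89]
15 [14, -130, -109, -5, 43, 89] [432. -43. 233.] [ 0.14 -0.41 -0.9 ]
16 [16, -124, -110, -6, 43, 96] [433. -37. 231.] [ 0.17 -0.37 -0.91]
17 [17, -118, -111, -7, 43, 104] [434. -31. 231.] [ 0.2  -0.33 -0.92]
18 [18, -110, -110, -9, 42, 111] [435. -23. 232.] [ 0.23 -0.28 -0.93]
19 [18, -102, -108, -11, 42, 118] [435. -14. 234.] [ 0.26 -0.24 -0.94]
20 [18, -92, -104, -14, 41, 125] [435.  -5. 237.] [ 0.29 -0.19 -0.94]
21 [16, -82, -100, -17, 40, 132] [433.   6. 242.] [ 0.32 -0.14 -0.94]
22 [14, -71, -94, -20, 39, 138] [431.  16. 248.] [ 0.34 -0.09 -0.94]
23 [10, -59, -87, -24, 38, 145] [427.  28. 254.] [ 0.37 -0.04 -0.93]
24 [5, -48, -80, -29, 37, 151] [423.  39. 262.] [ 0.39  0.01 -0.92]
25 [-1, -36, -72, -35, 36, 157] [417.  51. 270.] [ 0.41  0.06 -0.91]
26 [-8, -25, -63, -40, 35, 163] [409.  63. 278.] [ 0.42  0.11 -0.9 ]
```

Call:
move_arm(
  increments=[
    [1,-32,-5,-2,5,4],
    [0,-61,-11,-3,9,9],
    [0,-89,-16,-4,13,14],
    [-1,-114,-21,-5,18,19],
    [0,-138,-26,-5,22,24],
    [0,-161,-30,-5,25,30],
    [1,-181,-34,-5,29,36],
    [2,-200,-38,-5,32,42],
    [3,-216,-42,-5,34,48],
    [5,-231,-45,-5,37,55],
    [7,-235,-51,-5,39,61],
    [8,-236,-57,-4,40,68],
    [10,-235,-62,-4,42,75],
    [12,-233,-66,-5,42,82],
    [14,-230,-69,-5,43,89],
    [16,-224,-70,-6,43,96],
    [17,-218,-71,-7,43,104],
    [18,-210,-70,-9,42,111],
    [18,-202,-68,-11,42,118],
    [18,-192,-64,-14,41,125],
  ],
)

```text
t: 10.22
eef_pos: [0.4345, -0.1084, 0.2801]
orientation: [0.17, 0.245, 0.953, -0.056]
contact_force: [0.0, -0.1, -0.3]
grip_width: 0.0005
```

```bash
python3 st.py; python3 path.py | tail -12
python3 - <<'E'
from h import *
shot('top','t6')
E
```

```text
t 10.22 U -33.7 Y -181.9 N 151.9 mm w 0.0005 F [ 0.  -0.1 -0.3] F(U,Y,N) [np.float64(-0.2), np.float64(-0.1), np.float64(-0.2)]
q [-0.11  0.3   0.15  2.33  0.61  0.24  0.52]
[  57.2   -8.9 -128.1] [  69.4  -10.4 -123.9] 
15 [-20, 88, -22, -1, 2, 25] [414. -21. 258.] [ 0.32 -0.07 -0.95]
16 [-21, 95, -22, -1, 2, 27] [414. -14. 259.] [ 0.32 -0.05 -0.94]
17 [-21, 101, -21, -1, 1, 28] [413.  -7. 259.] [ 0.33 -0.04 -0.94]
18 [-22, 108, -20, -1, 1, 30] [413.  -0. 260.] [ 0.34 -0.03 -0.94]
19 [-22, 116, -19, -1, 0, 32] [412.   7. 261.] [ 0.35 -0.01 -0.94]
20 [-23, 123, -17, 0, 0, 33] [412.  15. 263.] [ 0.36  0.   -0.93]
21 [-23, 130, -15, 0, -1, 35] [412.  22. 265.] [ 0.37  0.02 -0.93]
22 [-23, 138, -13, 0, -2, 37] [411.  30. 267.] [ 0.38  0.03 -0.92]
23 [-24, 146, -11, 0, -3, 38] [411.  38. 269.] [ 0.39  0.05 -0.92]
24 [-24, 154, -8, 0, -4, 40] [410.  46. 272.] [ 0.4   0.07 -0.91]
25 [-25, 163, -5, 0, -5, 42] [410.  54. 275.] [ 0.41  0.09 -0.91]
26 [-25, 171, -2, 1, -6, 43] [409.  63. 278.] [ 0.42  0.11 -0.9 ]
```

View pics/t6.png

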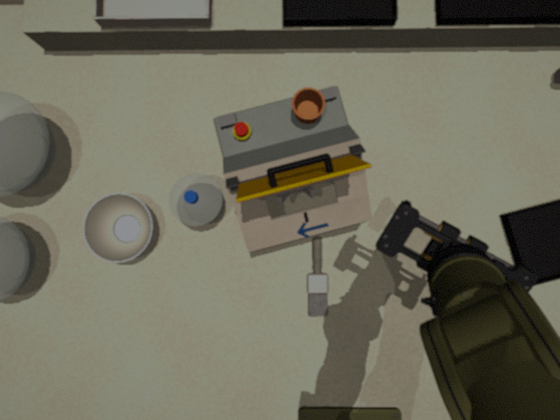

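```bash
python3 path.py | sed -n '2,17p'
```

```text
[ 0.42  0.35 -0.97  2.5   1.67  0.38 -0.21] 4.440892098500626e-15
1 [1, 2, -2, 0, 1, 2] [ 434. -106.  279.] [ 0.29 -0.18 -0.94]
2 [-2, 9, -5, 0, 1, 3] [ 432. -100.  276.] [ 0.29 -0.17 -0.94]
3 [-4, 15, -8, 0, 2, 5] [430. -94. 273.] [ 0.29 -0.17 -0.94]
4 [-6, 21, -10, 0, 2, 6] [427. -88. 270.] [ 0.28 -0.16 -0.95]
5 [-8, 26, -12, 0, 2, 8] [425. -82. 268.] [ 0.28 -0.15 -0.95]
6 [-10, 32, -14, 0, 3, 10] [424. -76. 266.] [ 0.28 -0.15 -0.95]
7 [-12, 38, -16, 0, 3, 11] [422. -70. 264.] [ 0.28 -0.14 -0.95]
8 [-13, 44, -18, -1, 3, 13] [421. -64. 263.] [ 0.28 -0.13 -0.95]
9 [-14, 50, -19, -1, 3, 15] [419. -58. 261.] [ 0.29 -0.12 -0.95]
10 [-16, 56, -20, -1, 3, 16] [418. -52. 260.] [ 0.29 -0.12 -0.95]
11 [-17, 62, -21, -1, 3, 18] [417. -46. 259.] [ 0.29 -0.11 -0.95]
12 [-18, 69, -22, -1, 3, 20] [416. -40. 259.] [ 0.3  -0.1  -0.95]
13 [-18, 75, -22, -1, 3, 21] [415. -34. 258.] [ 0.3  -0.09 -0.95]
14 [-19, 81, -22, -1, 3, 23] [414. -27. 258.] [ 0.31 -0.08 -0.95]
15 [-20, 88, -22, -1, 2, 25] [414. -21. 258.] [ 0.32 -0.07 -0.95]
```

Call:
move_arm(
  increments=[
    [-4,15,-5,0,2,5],
    [-10,32,-8,0,3,10],
    [-14,50,-10,-1,3,15],
    [-18,69,-12,-1,3,20],
    [-20,88,-12,-1,2,25],
    [-22,108,-12,-1,1,30],
    [-23,130,-10,0,-1,35],
    [-24,154,-8,0,-4,40],
    [-25,171,-2,1,-6,43],
    [-25,171,-2,1,-6,43],
  ],
)

```text
t: 11.52
eef_pos: [0.4045, 0.0482, 0.27]
orientation: [0.204, -0.103, 0.974, 0.015]
contact_force: [-0.2, -0.0, 0.9]
grip_width: 0.0003
```

```bash
cat >> ik.py <<'E'
def delta(u,y,n,tilt,flip=1):
    s=robot.state();P,Rt=pose(u,y,n,tilt,flip);R0=R.from_quat(np.r_[s['orientation'][1:],s['orientation'][0]])
    return np.r_[(P-s['eef_pos'])*1e3,(Rt*R0.inv()).as_rotvec(degrees=True)].round(1).tolist()
E
python3 st.py
python3 - <<'E'
from ik import *
q=robot.state()['joint_positions']
for y in (-35,9,35):
  for n in(0,-28):
    for t in (24,28): 
        P,Rt=pose(-6,y,n,t,1);print(y,n,t,*ik(P,Rt,q,.003))
print(delta(-6,8.7,60,26),delta(-6,8.7,0,26))
E
```

```text
t 11.53 U -31.4 Y -22.8 N 137.9 mm w 0.0003 F [-0.2 -0.   0.9] F(U,Y,N) [np.float64(0.4), np.float64(0.0), np.float64(0.9)]
q [ 0.03  0.28 -0.38  2.49  1.7   0.16 -0.2 ]
[  71.5   15.7 -162.2] [  85.    18.9 -155.4] 
-35 0 24 [ 0.21501815  0.66959272 -0.66715231  2.37911157  2.10482927  0.46164386
 -0.49365111] 2.7077857853849705e-05
-35 0 28 [ 0.26918592  0.71444527 -0.76759911  2.44162891  2.24014853  0.60704224
 -0.62334764] 3.017576439777277e-05
-35 -28 24 [ 0.20807777  0.73758343 -0.66916956  2.35213866  2.14133865  0.50476356
 -0.5102373 ] 2.689085899028719e-05
-35 -28 28 [ 0.25496089  0.7819032  -0.75633872  2.41371537  2.27054609  0.64722166
 -0.62811685] 2.984762252343299e-05
9 0 24 [ 0.09539615  0.66741048 -0.66809055  2.39351197  2.07115915  0.50941591
 -0.57981704] 2.718308318499235e-05
9 0 28 [ 0.13629391  0.71033515 -0.75882836  2.45755393  2.20022343  0.65762065
 -0.71340256] 3.069459115853298e-05
9 -28 24 [ 0.09363316  0.736088   -0.67031666  2.36611795  2.10994966  0.55124987
 -0.59440089] 2.7159688921591573e-05
9 -28 28 [ 0.12875537  0.77880694 -0.74912068  2.42905093  2.23315768  0.69686755
 -0.71597826] 3.0458241194186574e-05
35 0 24 [ 0.02147105  0.66606376 -0.66309601  2.39529629  2.04443668  0.53100681
 -0.62272767] 2.7104688428037914e-05
35 0 28 [ 0.05597177  0.7077898  -0.74973895  2.45964265  2.17075575  0.67990026
 -0.75919265] 3.092374460097185e-05
35 -28 24 [ 0.02322187  0.73491556 -0.66611286  2.36783275  2.08525223  0.57203481
 -0.63700351] 2.7190368962036744e-05
35 -28 28 [ 0.05261763  0.7765922  -0.74139861  2.43103326  2.20570966  0.71858166
 -0.76126509] 3.0726996408818265e-05
[55.6, 46.8, -49.3, 1.2, -2.2, 2.5] [88.9, 55.4, -98.4, 1.2, -2.2, 2.5]
```

Call:
move_arm(
  increments=[
    [10,10,-8,0.4,-0.7,0.8],
    [25,22,-20,1.2,-2.2,2.5],
    [40,35,-35,1.2,-2.2,2.5],
    [55.6,46.8,-49.3,1.2,-2.2,2.5],
    [68,50,-67,1.2,-2.2,2.5],
    [79,53,-83,1.2,-2.2,2.5],
    [88.9,55.4,-98.4,1.2,-2.2,2.5],
    [88.9,55.4,-98.4,1.2,-2.2,2.5],
  ],
)

```text
t: 12.52
eef_pos: [0.4937, 0.1029, 0.1706]
orientation: [0.221, -0.121, 0.967, 0.028]
contact_force: [-0.4, 0.1, 0.6]
grip_width: 0.0005
```

```bash
python3 st.py
python3 - <<'E'
from ik import *
d=shot('top','t7');crop(d,'t7z',220,120,390,240,4,1.8)
d=shot('scene','s7');crop(d,'s7z',190,40,400,250,3,1.6)
print(delta(-6,8.7,-28,26));s=robot.state();print(pose(0,0,0,26,1)[1].inv().__mul__(R.from_quat(np.r_[s['orientation'][1:],s['orientation'][0]])).as_rotvec(degrees=True))
E
```

```text
t 12.53 U -6.5 Y 8.0 N -0.9 mm w 0.0005 F [-0.4  0.1  0.6] F(U,Y,N) [np.float64(0.0), np.float64(0.2), np.float64(0.7)]
q [ 0.11  0.68 -0.69  2.4   2.13  0.55 -0.63]
[  74.7   19.1 -162.5] [  88.2   22.5 -155.2] 
[15.5, 4.8, -23.0, 0.1, -0.1, 0.1]
[0.10390433 0.14782747 0.07766964]
```

View pics/t7z.png

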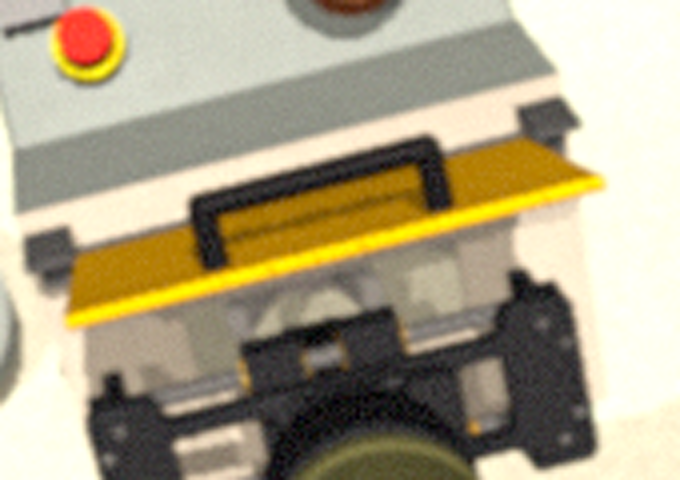

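View pics/s7z.png

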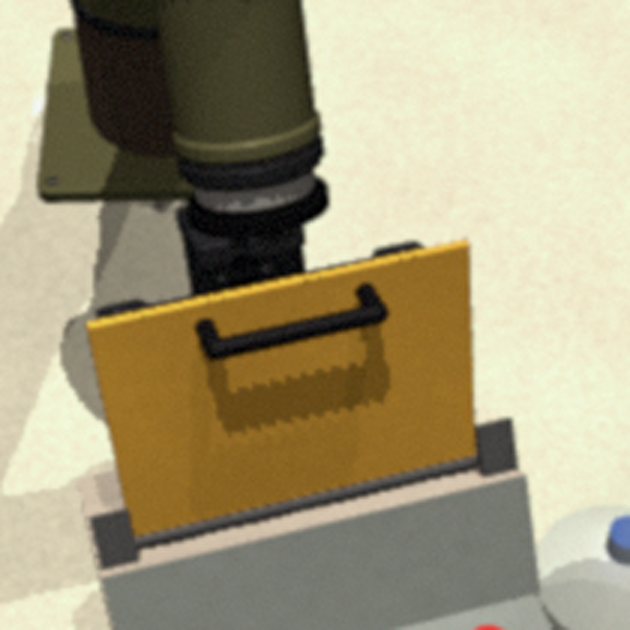

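Call:
move_arm(
  increments=[
    [4,1.2,-6,0,0,0],
    [8,2.5,-12,0,0,0],
    [12,3.7,-18,0,0,0],
    [15.5,4.8,-23,0,0,0],
    [15.5,4.8,-23,0,0,0],
  ],
)

```text
t: 13.25
eef_pos: [0.5099, 0.1078, 0.1478]
orientation: [0.222, -0.121, 0.967, 0.027]
contact_force: [0.1, -0.8, 0.5]
grip_width: 0.0003
```

```bash
python3 st.py
```

```text
t 13.25 U -5.7 Y 8.7 N -29.2 mm w 0.0003 F [ 0.1 -0.8  0.5] F(U,Y,N) [np.float64(0.2), np.float64(-0.8), np.float64(0.5)]
q [ 0.11  0.75 -0.69  2.38  2.16  0.59 -0.64]
[  74.9   19.1 -162.5] [  88.3   22.5 -155.1]
```

Call:
move_arm(
  increments=[
    [-1.2,4.8,0,0,0,0],
    [-2.5,9.7,0,0,0,0],
    [-3.7,14.5,0,0,0,0],
    [-4.7,18.4,0,0,0,0],
    [-5.5,21.3,0,0,0,0],
    [-5.5,21.3,0,0,0,0],
  ],
)

```text
t: 14.0
eef_pos: [0.5044, 0.1285, 0.1483]
orientation: [0.223, -0.121, 0.967, 0.027]
contact_force: [1.0, -4.5, -0.3]
grip_width: 0.0009
```

```bash
python3 st.py;python3 -c "
from ik import *
print(delta(-6,31,25,26),delta(-6,-30,25,26),delta(-70,31,60,26))"
```

```text
t 14.0 U -5.5 Y 30.1 N -28.7 mm w 0.0009 F [ 1.  -4.5 -0.3] F(U,Y,N) [np.float64(-0.3), np.float64(-4.6), np.float64(-0.1)]
q [ 0.05  0.75 -0.7   2.38  2.13  0.62 -0.67]
[  75.    18.9 -162.4] [  88.4   22.4 -155.1] 
[-30.4, -6.9, 43.7, 0.1, -0.1, 0.2] [-15.3, -66.0, 43.7, 0.1, -0.1, 0.2] [-100.7, -24.9, 35.7, 0.1, -0.1, 0.2]
```

Call:
move_arm(
  increments=[
    [0.5,-2,0,0,0,0],
    [-8,-4,14,0,0,0],
    [-19,-6,29,0,0,0],
    [-30,-7,44,0,0,0],
    [-50,-14,55,0,0,0],
    [-75,-20,55,0,0,0],
    [-75,-20,55,0,0,0],
  ],
)

```text
t: 14.88
eef_pos: [0.4274, 0.1098, 0.2033]
orientation: [0.221, -0.123, 0.967, 0.028]
contact_force: [0.3, -0.4, 0.0]
grip_width: 0.0003
```

```bash
python3 st.py;cat > teeth.py <<'E'
from ik import *
import sys
n=sys.argv[1];phs=[float(x) for x in sys.argv[2:]]
d=shot('top','tt'+n)
ims=[]
for ph in phs:
    ov=[]
    for k in (-1,0,1):
        a=np.radians(ph+45*k)
        for ax in(-.008,.008):
            ov.append((m2w(p,[tooth(a,.044,ax,-.005),tooth(a,.08,ax,-.005),tooth(a,.08,ax,.005),tooth(a,.044,ax,.005)]),[(0,0,255),(255,0,0)][ax>0]))
    crop(d,'tmp',260,175,340,220,5,2.2,ov); im=cv2.imread('pics/tmp.png');cv2.putText(im,str(ph),(5,20),0,.6,(0,0,0),2);ims.append(im)
crop(d,'tmp',260,175,340,220,5,2.2);im=cv2.imread('pics/tmp.png')
g=np.vstack([np.hstack(ims),np.hstack([im,im])])
cv2.imwrite(f'pics/g{n}.png',g[:, :])
E
python3 teeth.py 8 -7 -2
```

```text
t 14.88 U -38.9 Y 31.2 N 61.8 mm w 0.0003 F [ 0.3 -0.4  0. ] F(U,Y,N) [np.float64(0.2), np.float64(-0.5), np.float64(-0.1)]
q [ 0.08  0.57 -0.77  2.54  2.09  0.58 -0.74]
[-74.7 -19.3 162.5] [-88.1 -22.8 155.1]
```

View pics/g8.png

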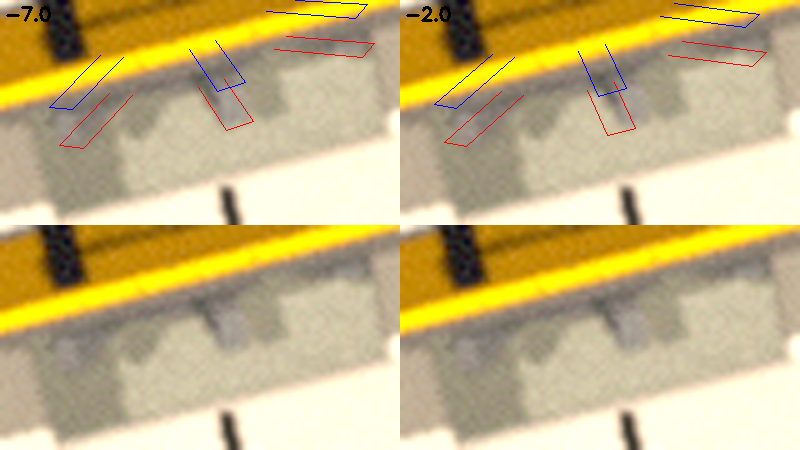

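```bash
python3 -c "
from ik import *
print(delta(-6,-33,20,26),delta(-6,-33,-28,26),delta(-6,31,-28,26))"
```

```text
[63.7, -49.8, -15.5, 0.0, -0.1, -0.1] [90.3, -43.0, -54.8, 0.0, -0.1, -0.1] [74.4, 19.0, -54.8, 0.0, -0.1, -0.1]
```

Call:
move_arm(
  increments=[
    [25,-30,0,0,0,0],
    [50,-50,-6,0,0,0],
    [64,-50,-15,0,0,0],
    [64,-50,-15,0,0,0],
    [71,-48,-26,0,0,0],
    [78,-46,-37,0,0,0],
    [84,-44.5,-46,0,0,0],
    [90,-43,-55,0,0,0],
    [90,-43,-55,0,0,0],
  ],
)

```text
t: 16.05
eef_pos: [0.5194, 0.0662, 0.1475]
orientation: [0.222, -0.121, 0.967, 0.028]
contact_force: [-0.2, -0.0, 0.1]
grip_width: 0.0003
```

```bash
python3 st.py
```

```text
t 16.05 U -6.8 Y -33.9 N -28.9 mm w 0.0003 F [-0.2 -0.   0.1] F(U,Y,N) [np.float64(-0.1), np.float64(0.0), np.float64(0.2)]
q [ 0.21  0.75 -0.67  2.37  2.22  0.54 -0.58]
[  74.8   19.1 -162.5] [  88.3   22.5 -155.1]
```

Call:
move_arm(
  increments=[
    [-1.6,6.3,0,0,0,0],
    [-3.2,12.6,0,0,0,0],
    [-4.9,18.9,0,0,0,0],
    [-6.5,25.2,0,0,0,0],
    [-8.1,31.5,0,0,0,0],
    [-9.7,37.8,0,0,0,0],
    [-11.3,44.1,0,0,0,0],
    [-13,50.4,0,0,0,0],
    [-14.6,56.7,0,0,0,0],
    [-16.2,63,0,0,0,0],
    [-16.2,63,0,0,0,0],
  ],
)

```text
t: 17.42
eef_pos: [0.5033, 0.1283, 0.1486]
orientation: [0.223, -0.121, 0.967, 0.026]
contact_force: [1.1, -4.1, 1.0]
grip_width: 0.0004
```

```bash
python3 st.py
```

```text
t 17.43 U -6.3 Y 30.2 N -27.8 mm w 0.0004 F [ 1.1 -4.1  1. ] F(U,Y,N) [np.float64(0.7), np.float64(-4.2), np.float64(0.8)]
q [ 0.06  0.75 -0.71  2.38  2.13  0.63 -0.66]
[  75.    18.9 -162.4] [  88.5   22.3 -155.1]
```

Withdraw the same way and look.

Call:
move_arm(
  increments=[
    [0.5,-2,0,0,0,0],
    [-8,-4,14,0,0,0],
    [-19,-6,29,0,0,0],
    [-30,-7,44,0,0,0],
    [-50,-14,55,0,0,0],
    [-75,-20,55,0,0,0],
    [-75,-20,55,0,0,0],
  ],
)

```text
t: 18.3
eef_pos: [0.4263, 0.1093, 0.2033]
orientation: [0.222, -0.123, 0.967, 0.028]
contact_force: [1.1, -0.6, -0.0]
grip_width: 0.0004
```

```bash
python3 st.py; python3 teeth.py 9 -10 -6;  python3 -c "
from ik import *
print(delta(-6,-33,20,26),delta(-6,-33,-28,26),delta(-6,31,-28,26))"
```

```text
t 18.3 U -39.9 Y 30.9 N 62.5 mm w 0.0004 F [ 1.1 -0.6 -0. ] F(U,Y,N) [np.float64(0.7), np.float64(-0.8), np.float64(-0.6)]
q [ 0.09  0.57 -0.78  2.55  2.08  0.59 -0.74]
[-74.7 -19.2 162.5] [-88.2 -22.7 155.2] 
[64.8, -49.4, -15.5, 0.1, -0.1, -0.0] [91.5, -42.5, -54.8, 0.1, -0.1, -0.0] [75.5, 19.5, -54.8, 0.1, -0.1, -0.0]
```

View pics/g9.png

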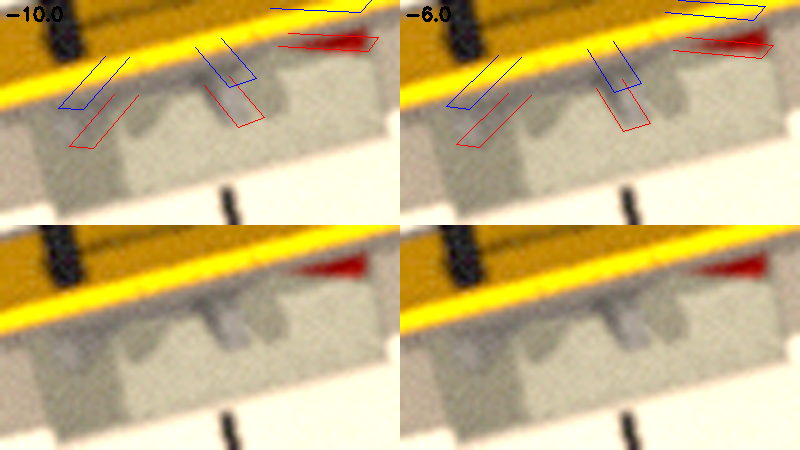

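Call:
move_arm(
  increments=[
    [25,-30,0,0,0,0],
    [50,-50,-6,0,0,0],
    [65,-49.4,-15,0,0,0],
    [65,-49.4,-15,0,0,0],
    [72,-47.5,-26,0,0,0],
    [79,-45.5,-37,0,0,0],
    [86,-44,-47,0,0,0],
    [93.5,-42,-58,0,0,0],
    [93.5,-42,-58,0,0,0],
  ],
)

```text
t: 19.48
eef_pos: [0.5218, 0.0672, 0.1442]
orientation: [0.222, -0.121, 0.967, 0.028]
contact_force: [-0.8, 0.0, 0.6]
grip_width: 0.0008
```

```bash
python3 st.py; python3 -c "
from ik import *
print(delta(-6,37,-32,26))"
```

```text
t 19.48 U -6.6 Y -33.6 N -32.9 mm w 0.0008 F [-0.8  0.   0.6] F(U,Y,N) [np.float64(-0.2), np.float64(0.2), np.float64(1.0)]
q [ 0.21  0.76 -0.68  2.36  2.21  0.55 -0.57]
[  74.8   19.1 -162.5] [  88.3   22.5 -155.1] 
[-17.6, 68.3, 1.1, 0.1, -0.1, 0.1]
```

Call:
move_arm(
  increments=[
    [-1.6,6.3,0,0,0,0],
    [-3.2,12.6,0,0,0,0],
    [-4.9,18.9,0,0,0,0],
    [-6.5,25.2,0,0,0,0],
    [-8.1,31.5,0,0,0,0],
    [-9.7,37.8,0,0,0,0],
    [-11.3,44.1,0,0,0,0],
    [-13,50.4,0,0,0,0],
    [-14.6,56.7,0,0,0,0],
    [-16.2,62.5,0,0,0,0],
    [-17.2,66.5,0,0,0,0],
    [-17.7,68.8,0,0,0,0],
    [-17.7,68.8,0,0,0,0],
  ],
)

```text
t: 21.1
eef_pos: [0.5039, 0.1357, 0.1455]
orientation: [0.223, -0.121, 0.967, 0.027]
contact_force: [0.9, -4.2, 1.0]
grip_width: 0.0004
```

```bash
python3 st.py
```

```text
t 21.1 U -6.1 Y 37.2 N -31.8 mm w 0.0004 F [ 0.9 -4.2  1. ] F(U,Y,N) [np.float64(0.4), np.float64(-4.3), np.float64(0.9)]
q [ 0.05  0.76 -0.72  2.38  2.12  0.64 -0.66]
[  75.    19.  -162.4] [  88.4   22.5 -155.1]
```

Call:
move_arm(
  increments=[
    [0.5,-2,0,0,0,0],
    [-8,-8,14,0,0,0],
    [-19,-12,29,0,0,0],
    [-30,-13,47,0,0,0],
    [-50,-20,58,0,0,0],
    [-75,-26,58,0,0,0],
    [-75,-26,58,0,0,0],
    [-75,-26,58,0,0,0],
  ],
)

```text
t: 22.1
eef_pos: [0.4298, 0.111, 0.2035]
orientation: [0.223, -0.122, 0.967, 0.028]
contact_force: [-0.3, -0.5, 0.1]
grip_width: 0.0006
```

```bash
python3 st.py; python3 teeth.py 10 -3 2
```

```text
t 22.1 U -36.7 Y 31.7 N 60.5 mm w 0.0006 F [-0.3 -0.5  0.1] F(U,Y,N) [np.float64(-0.3), np.float64(-0.5), np.float64(0.3)]
q [ 0.09  0.57 -0.79  2.54  2.07  0.59 -0.73]
[  75.    19.2 -162.4] [  88.4   22.7 -155.1]
```

View pics/g10.png

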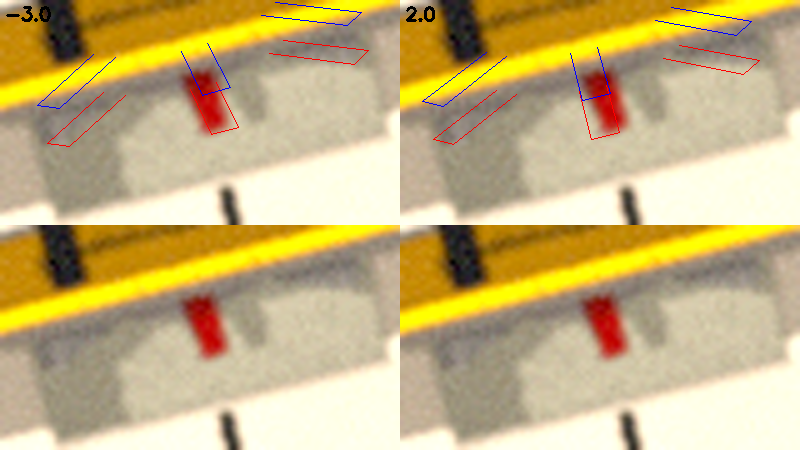

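```bash
cat > cov.py <<'E'
from ik import *
def tcpw(mx,my,mz,tilt,flip=1):
    P=m2w(p,np.array([mx,my,mz]))[0]; return P,pose(0,0,0,tilt,flip)[1]
def contact(th,r,y,tilt):
    a=np.radians(tilt);front=np.array([-np.cos(a),0,-np.sin(a)])
    s=1 if np.radians(35)-th<a else -1
    k=np.clip((th-(np.radians(35)-a))/.2,-1,1)
    return cov(th,r,.003,y)-.009*k*front
if __name__=='__main__':
    import sys
    tilt=float(sys.argv[1]);y=-.068;r=.105;TH=p[3];print('th0',TH)
    way=[(-.06,y,.30),(-.06,y,.38),(0,y,.39),(.05,y,.39)]
    c=contact(TH,r,y,tilt)
    way+=[tuple(c+[.02,0,.06]),tuple(c+[.015,0,0])]+[tuple(contact(t,r,y,tilt)) for t in np.arange(TH,-.01,-.25)]
    s=robot.state();q=s['joint_positions'];R0=R.from_quat(np.r_[s['orientation'][1:],s['orientation'][0]])
    for w in way:
        P,Rt=tcpw(*w,tilt);qn,e=ik(P,Rt,q,.02);qn,e=ik(P,Rt,qn)
        print(np.round(np.array(w)*1e3),'e%.4f'%e,qn.round(2),'d',np.r_[(P-s['eef_pos'])*1e3,(Rt*R0.inv()).as_rotvec(degrees=True)].round(1).tolist());q=qn
E
python3 cov.py 10; python3 cov.py 0 | cut -c1-90
```

```text
th0 1.8768404581192315
[-60. -68. 300.] e0.0000 [ 0.75  0.66 -1.46  2.09  0.91  0.99  0.67] d [29.2, -95.3, 96.6, -4.0, 15.5, 0.1]
[-60. -68. 380.] e0.0000 [ 0.82  0.51 -1.46  1.94  0.65  1.05  0.94] d [29.2, -95.3, 176.6, -4.0, 15.5, 0.1]
[  0. -68. 390.] e0.0000 [ 0.69  0.57 -1.38  1.79  0.69  1.15  0.94] d [87.3, -80.3, 186.6, -4.0, 15.5, 0.1]
[ 50. -68. 390.] e0.0000 [ 0.59  0.63 -1.33  1.66  0.73  1.21  0.95] d [135.7, -67.9, 186.6, -4.0, 15.5, 0.1]
[ 48. -68. 378.] e0.0000 [ 0.59  0.64 -1.32  1.69  0.75  1.18  0.94] d [133.4, -68.5, 174.7, -4.0, 15.5, 0.1]
[ 43. -68. 318.] e0.0000 [ 0.57  0.69 -1.27  1.81  0.84  1.06  0.84] d [128.5, -69.8, 114.7, -4.0, 15.5, 0.1]
[ 28. -68. 318.] e0.0000 [ 0.59  0.67 -1.28  1.85  0.83  1.04  0.83] d [114.0, -73.5, 114.7, -4.0, 15.5, 0.1]
[  3. -68. 308.] e0.0000 [ 0.62  0.66 -1.29  1.92  0.84  0.99  0.8 ] d [90.6, -79.5, 104.4, -4.0, 15.5, 0.1]
[-17. -68. 292.] e0.0000 [ 0.63  0.65 -1.28  2.    0.87  0.94  0.76] d [70.5, -84.7, 88.5, -4.0, 15.5, 0.1]
[-34. -68. 271.] e0.0000 [ 0.63  0.65 -1.26  2.07  0.92  0.88  0.7 ] d [54.7, -88.7, 68.0, -4.
[... 1043 characters left out ...]
0.53  0.78 -1.32  1.69  0.78  1.31  0.87] d [114.1, -73.4, 113.
[  4. -68. 306.] e0.0000 [ 0.56  0.76 -1.33  1.77  0.78  1.26  0.84] d [90.8, -79.4, 102.9
[-17. -68. 290.] e0.0000 [ 0.58  0.76 -1.33  1.85  0.8   1.21  0.81] d [70.6, -84.6, 87.0,
[-34. -68. 270.] e0.0000 [ 0.59  0.77 -1.33  1.92  0.83  1.15  0.76] d [54.8, -88.7, 66.4,
[-44. -68. 246.] e0.0000 [ 0.59  0.78 -1.3   1.98  0.87  1.1   0.71] d [44.5, -91.3, 42.5,
[-57. -68. 220.] e0.0000 [ 0.58  0.81 -1.28  2.05  0.92  1.05  0.65] d [32.2, -94.5, 16.7,
[-64. -68. 194.] e0.0000 [ 0.56  0.83 -1.24  2.1   0.99  1.    0.59] d [24.8, -96.4, -9.4,
[-56. -68. 169.] e0.0000 [ 0.53  0.88 -1.2   2.1   1.05  0.98  0.55] d [33.1, -94.3, -34.2
```

Call:
move_arm(
  increments=[
    [8,-20,25,0,0,0],
    [16,-45,60,-1,4,0],
    [24,-70,95,-2,8,0],
    [29,-95,130,-3,12,0],
    [29,-95,160,-4,15.5,0],
    [29,-95,187,-4,15.5,0],
    [29,-95,190,-4,15.5,0],
    [29,-95,190,-4,15.5,0],
  ],
)

```text
t: 23.15
eef_pos: [0.4589, 0.0124, 0.3843]
orientation: [0.084, -0.124, 0.989, 0.012]
contact_force: [1.1, -2.1, -0.6]
grip_width: 0.0004
```

```bash
python3 cov.py 10 | sed -n '4,9p'; python3 teeth.py 11 -3 2;python3 -c "
from h import *
d=shot('top','t11');print(robot.state()['eef_pos'],robot.state()['t'])"
```

```text
[  0. -68. 390.] e0.0000 [ 0.49  0.39 -0.92  1.79  0.41  0.96  1.24] d [58.4, 18.1, 5.7, -0.1, -0.3, 0.1]
[ 50. -68. 390.] e0.0000 [ 0.41  0.47 -0.89  1.67  0.45  1.02  1.22] d [106.8, 30.5, 5.7, -0.1, -0.3, 0.1]
[ 48. -68. 378.] e0.0000 [ 0.4   0.48 -0.88  1.7   0.47  0.99  1.2 ] d [104.5, 29.9, -6.2, -0.1, -0.3, 0.1]
[ 43. -68. 318.] e0.0000 [ 0.37  0.53 -0.83  1.81  0.55  0.84  1.12] d [99.6, 28.7, -66.2, -0.1, -0.3, 0.1]
[ 28. -68. 318.] e0.0000 [ 0.39  0.51 -0.84  1.85  0.54  0.82  1.12] d [85.1, 24.9, -66.2, -0.1, -0.3, 0.1]
[  3. -68. 308.] e0.0000 [ 0.41  0.48 -0.84  1.93  0.55  0.77  1.11] d [61.7, 18.9, -76.5, -0.1, -0.3, 0.1]
[0.46366964 0.01377119 0.38974874] 23.25
```

View pics/t11.png

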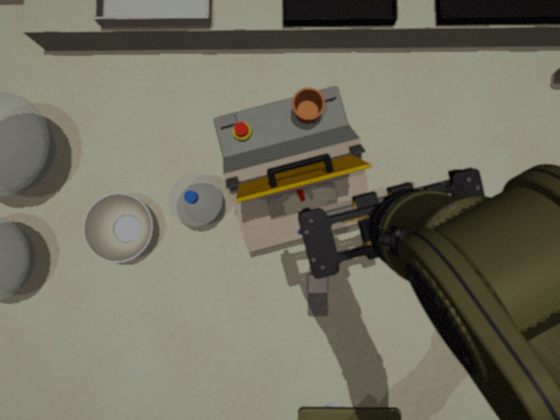

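View pics/g11.png

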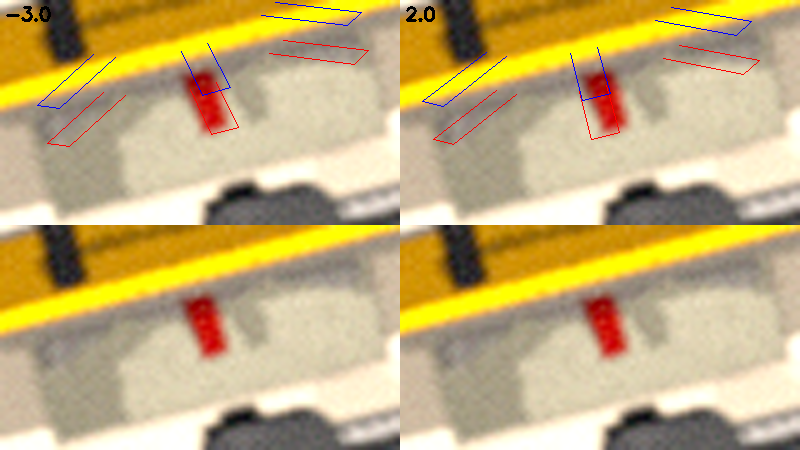

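Call:
move_arm(
  increments=[
    [15,5,5,0,0,0],
    [35,11,8,0,0,0],
    [58,18,8,0,0,0],
    [82,24,8,0,0,0],
    [106,30,8,0,0,0],
    [112,32,8,0,0,0],
    [112,32,-5,0,0,0],
    [112,32,-5,0,0,0],
  ],
)

```text
t: 24.25
eef_pos: [0.5692, 0.0441, 0.3772]
orientation: [0.084, -0.124, 0.989, 0.009]
contact_force: [0.2, -0.3, 0.8]
grip_width: 0.0003
```

```bash
python3 st.py; python3 cov.py 10 | sed -n '6,16p'; python3 -c "
from h import *
d=shot('scene','s12');crop(d,'s12z',190,10,420,250,2.5,1.6)"
```

```text
t 24.25 U 160.0 Y -67.7 N 134.9 mm w 0.0003 F [ 0.2 -0.3  0.8] F(U,Y,N) [np.float64(0.6), np.float64(-0.3), np.float64(0.6)]
q [ 0.4   0.5  -0.89  1.67  0.49  1.02  1.2 ]
[  52.    13.1 -171.8] [  66.4   16.7 -166.5] 
[ 48. -68. 378.] e0.0000 [ 0.41  0.48 -0.9   1.7   0.47  1.    1.19] d [-5.8, -1.8, 0.9, 0.2, -0.3, 0.1]
[ 43. -68. 318.] e0.0000 [ 0.38  0.53 -0.85  1.81  0.56  0.85  1.11] d [-10.7, -3.0, -59.1, 0.2, -0.3, 0.1]
[ 28. -68. 318.] e0.0000 [ 0.4   0.51 -0.85  1.85  0.55  0.83  1.11] d [-25.2, -6.8, -59.1, 0.2, -0.3, 0.1]
[  3. -68. 308.] e0.0000 [ 0.42  0.49 -0.85  1.93  0.56  0.77  1.1 ] d [-48.6, -12.8, -69.4, 0.2, -0.3, 0.1]
[-17. -68. 292.] e0.0000 [ 0.42  0.48 -0.84  2.01  0.58  0.7   1.06] d [-68.7, -18.0, -85.3, 0.2, -0.3, 0.1]
[-34. -68. 271.] e0.0000 [ 0.41  0.48 -0.81  2.08  0.63  0.63  1.01] d [-84.5, -22.0, -105.8, 0.2, -0.3, 0.1]
[-44. -68. 248.] e0.0000 [ 0.37  0.5  -0.75  2.14  0.7   0.55  0.95] d [-94.8, -24.7, -129.7, 0.2, -0.3, 0.1]
[-49. -68. 222.] e0.0000 [ 0.32  0.53 -0.68  2.19  0.79  0.47  0.86] d [-99.5, -25.9, -155.6, 0.2, -0.3, 0.1]
[-58. -68. 194.] e0.0000 [ 0.24  0.56 -0.56  2.25  0.91  0.36  0.74] d [-108.2, -28.1, -183.7, 0.2, -0.3, 0.1]
[-56. -68. 168.] e0.0000 [ 0.15  0.6  -0.43  2.28  1.04  0.26  0.62] d [-106.0, -27.5, -209.5, 0.2, -0.3, 0.1]
```

View pics/s12z.png

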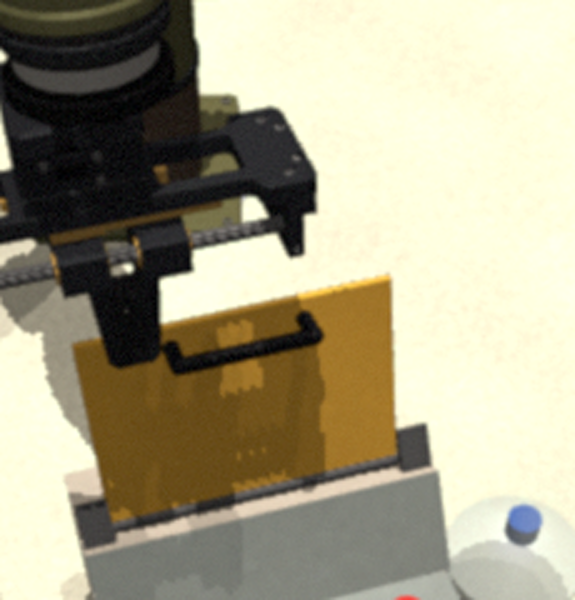

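Call:
move_arm(
  increments=[
    [0,0,-20,0,0,0],
    [-3,-1,-40,0,0,0],
    [-8,-2,-59,0,0,0],
    [-14,-4,-59,0,0,0],
    [-20,-5.5,-59,0,0,0],
    [-25,-7,-59,0,0,0],
    [-31,-8.5,-61,0,0,0],
    [-37,-10,-64,0,0,0],
    [-43,-11.5,-67,0,0,0],
    [-49,-13,-70,0,0,0],
    [-49,-13,-70,0,0,0],
  ],
)

```text
t: 25.68
eef_pos: [0.5206, 0.0315, 0.3082]
orientation: [0.085, -0.124, 0.989, 0.009]
contact_force: [0.1, 0.1, 0.5]
grip_width: 0.0006
```

```bash
python3 st.py; python3 cov.py 10 | sed -n '8,16p'; python3 -c "
from h import *
d=shot('scene','s13');crop(d,'s13z',190,10,420,250,2.5,1.6)"
```

```text
t 25.68 U 79.2 Y -67.8 N 107.1 mm w 0.0006 F [0.1 0.1 0.5] F(U,Y,N) [np.float64(0.4), np.float64(0.0), np.float64(0.3)]
q [ 0.43  0.5  -0.86  1.91  0.56  0.79  1.1 ]
[  52.1   13.1 -171.7] [  66.4   16.8 -166.4] 
[ 28. -68. 318.] e0.0000 [ 0.4   0.51 -0.86  1.85  0.55  0.83  1.11] d [23.4, 5.8, 9.9, 0.2, -0.2, 0.1]
[  3. -68. 308.] e0.0000 [ 0.42  0.49 -0.86  1.93  0.56  0.77  1.09] d [0.0, -0.2, -0.3, 0.2, -0.2, 0.1]
[-17. -68. 292.] e0.0000 [ 0.43  0.48 -0.85  2.01  0.59  0.71  1.06] d [-20.2, -5.3, -16.2, 0.2, -0.2, 0.1]
[-34. -68. 271.] e0.0000 [ 0.41  0.48 -0.82  2.08  0.63  0.63  1.01] d [-35.9, -9.4, -36.7, 0.2, -0.2, 0.1]
[-44. -68. 248.] e0.0000 [ 0.38  0.5  -0.76  2.14  0.7   0.55  0.94] d [-46.2, -12.0, -60.6, 0.2, -0.2, 0.1]
[-49. -68. 222.] e0.0000 [ 0.32  0.53 -0.68  2.19  0.79  0.47  0.86] d [-50.9, -13.2, -86.5, 0.2, -0.2, 0.1]
[-58. -68. 194.] e0.0000 [ 0.24  0.56 -0.57  2.25  0.92  0.36  0.73] d [-59.6, -15.5, -114.6, 0.2, -0.2, 0.1]
[-56. -68. 168.] e0.0000 [ 0.15  0.6  -0.44  2.28  1.05  0.27  0.61] d [-57.4, -14.9, -140.5, 0.2, -0.2, 0.1]
```

View pics/s13z.png

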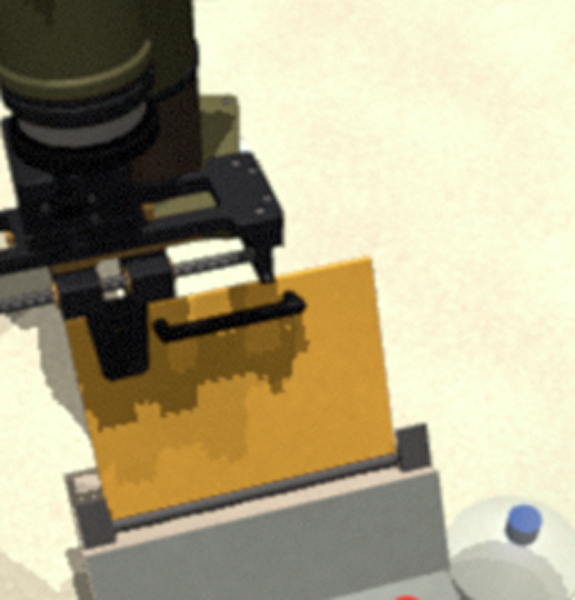

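Call:
move_arm(
  increments=[
    [-10,-2.7,-8,0,0,0],
    [-20,-5.3,-16,0,0,0],
    [-28,-7.5,-26,0,0,0],
    [-36,-9.4,-37,0,0,0],
    [-41,-11,-48,0,0,0],
    [-46,-12,-60,0,0,0],
    [-49,-13,-73,0,0,0],
    [-51,-13.5,-86,0,0,0],
    [-51,-13.5,-86,0,0,0],
  ],
)

```text
t: 26.85
eef_pos: [0.4694, 0.018, 0.2217]
orientation: [0.084, -0.124, 0.989, 0.009]
contact_force: [0.3, -0.4, -0.0]
grip_width: 0.0001
```

```bash
python3 st.py; python3 cov.py 10 | sed -n '12,16p'; python3 -c "
from h import *
d=shot('scene','s14');crop(d,'s14z',190,10,420,250,2.5,1.6)"
```

```text
t 26.85 U -13.8 Y -68.2 N 66.6 mm w 0.0001 F [ 0.3 -0.4 -0. ] F(U,Y,N) [np.float64(0.2), np.float64(-0.4), np.float64(-0.1)]
q [ 0.34  0.54 -0.7   2.17  0.78  0.49  0.88]
[  52.    13.1 -171.8] [  66.3   16.8 -166.5] 
[-44. -68. 248.] e0.0000 [ 0.38  0.5  -0.76  2.14  0.7   0.55  0.94] d [4.9, 1.5, 25.9, 0.2, -0.3, 0.1]
[-49. -68. 222.] e0.0000 [ 0.32  0.53 -0.68  2.19  0.79  0.47  0.86] d [0.2, 0.3, -0.0, 0.2, -0.3, 0.1]
[-58. -68. 194.] e0.0000 [ 0.24  0.56 -0.57  2.25  0.92  0.36  0.73] d [-8.4, -2.0, -28.1, 0.2, -0.3, 0.1]
[-56. -68. 168.] e0.0000 [ 0.15  0.6  -0.44  2.28  1.05  0.27  0.61] d [-6.2, -1.4, -53.9, 0.2, -0.3, 0.1]
```

View pics/s14z.png

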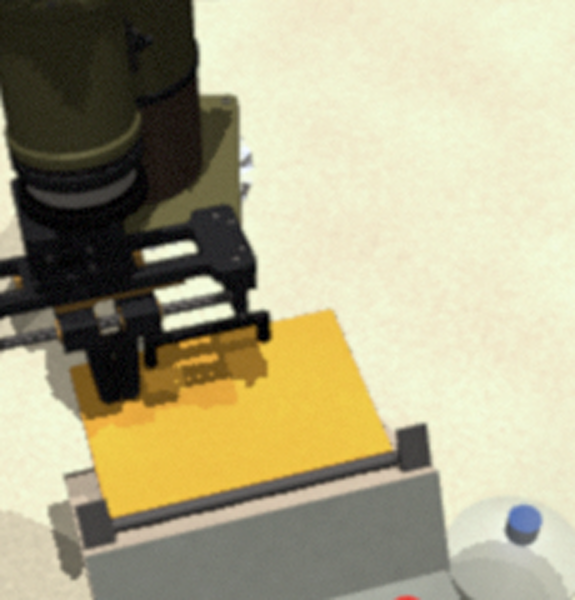

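Call:
move_arm(
  increments=[
    [-4,-1,-12,0,0,0],
    [-7,-1.8,-24,0,0,0],
    [-8,-2,-34,0,0,0],
    [-7,-1.7,-44,0,0,0],
    [-6,-1.4,-53,0,0,0],
    [-6,-1.4,-53,0,0,0],
  ],
)

```text
t: 27.65
eef_pos: [0.4647, 0.0169, 0.1697]
orientation: [0.085, -0.124, 0.989, 0.009]
contact_force: [0.3, -0.3, 0.3]
grip_width: 0.0002
```

```bash
python3 st.py
python3 - <<'E'
from cov import *
s=robot.state()
for t in(.12,.06,0.,-.03): print(t,((m2w(p,contact(t,.105,-.068,10))[0]-s['eef_pos'])*1e3).round(1))
d=shot('scene','s15');crop(d,'s15z',190,10,420,250,2.5,1.6)
E
```

```text
t 27.65 U -47.6 Y -68.1 N 26.8 mm w 0.0002 F [ 0.3 -0.3  0.3] F(U,Y,N) [np.float64(0.4), np.float64(-0.4), np.float64(0.2)]
q [ 0.19  0.6  -0.48  2.25  1.02  0.31  0.65]
[  52.3   13.2 -171.7] [  66.6   16.8 -166.4] 
0.12 [-1.2 -0.2 -2.6]
0.06 [ 1.7  0.5 -8.2]
0.0 [  4.9   1.3 -13.6]
-0.03 [  6.6   1.8 -16.2]
```

View pics/s15z.png

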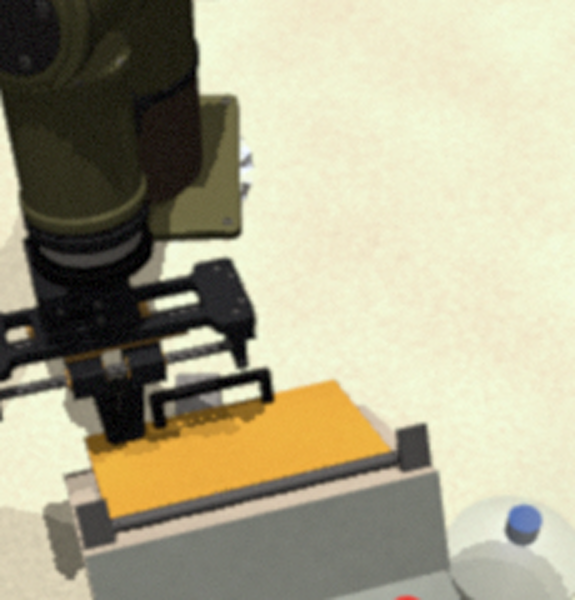

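Nearly shut. Last centimetres gently.

Call:
move_arm(
  increments=[
    [0,0,-4,0,0,0],
    [2,0.5,-8,0,0,0],
    [4,1,-11,0,0,0],
    [5,1.3,-13,0,0,0],
    [5,1.3,-13,0,0,0],
  ],
)

```text
t: 28.32
eef_pos: [0.4696, 0.0182, 0.1566]
orientation: [0.086, -0.124, 0.989, 0.01]
contact_force: [0.7, -0.3, 0.5]
grip_width: 0.0003
```

```bash
python3 st.py
```

```text
t 28.32 U -50.8 Y -68.0 N 13.1 mm w 0.0003 F [ 0.7 -0.3  0.5] F(U,Y,N) [np.float64(0.7), np.float64(-0.5), np.float64(0.1)]
q [ 0.15  0.63 -0.43  2.25  1.08  0.27  0.6 ]
[  52.3   13.2 -171.7] [  66.6   16.8 -166.3]
```

Call:
move_arm(
  increments=[
    [0.6,0,-1,0,0,0],
    [1.2,0,-2,0,0,0],
    [1.8,0,-3,0,0,0],
    [1.8,0,-3,0,0,0],
  ],
)

```text
t: 28.82
eef_pos: [0.4706, 0.0184, 0.155]
orientation: [0.086, -0.125, 0.988, 0.009]
contact_force: [-8.0, 0.1, 20.8]
grip_width: 0.0006
```

```bash
python3 st.py
```

```text
t 28.82 U -51.0 Y -68.0 N 11.3 mm w 0.0006 F [-8.   0.1 20.8] F(U,Y,N) [np.float64(5.6), np.float64(2.1), np.float64(21.4)]
q [ 0.14  0.63 -0.42  2.25  1.09  0.26  0.59]
[  52.4   13.2 -171.7] [-66.7 -16.9 166.3]
```

Firm against the stop at 21 N, more than the hinge needs. Back off and look.

Call:
move_arm(
  increments=[
    [-1.5,0,3,0,0,0],
    [-8,-2,15,0,0,0],
    [-20,-5,35,0,0,0],
    [-35,-20,60,0,0,0],
    [-40,-60,80,0,0,0],
    [-40,-110,90,0,0,0],
    [-40,-160,90,0,0,0],
    [-40,-210,90,0,0,0],
    [-40,-240,90,0,0,0],
    [-40,-240,90,0,0,0],
  ],
)

```text
t: 30.08
eef_pos: [0.4307, -0.2243, 0.2431]
orientation: [0.085, -0.121, 0.989, 0.01]
contact_force: [0.3, -0.0, -0.1]
grip_width: 0.0002
```

```bash
python3 st.py
python3 - <<'E'
from cov import *
for n,b in(('scene',(190,80,420,320)),('top',(160,80,400,270))):
    d=shot(n,n+'16')
    ov=[(m2w(p,[cov(t,.134,.003,y) for y in(-.095,.095)]),c) for t,c in((0,(0,255,0)),(.06,(255,0,0)))]
    crop(d,n+'16z',*b,2.5,1.3,ov)
E
```

```text
t 30.07 U -81.5 Y -293.2 N 140.2 mm w 0.0002 F [ 0.3 -0.  -0.1] F(U,Y,N) [np.float64(0.2), np.float64(-0.1), np.float64(-0.3)]
q [ 1.03  0.58 -0.9   2.06  0.65  0.63  1.55]
[  52.2   13.1 -171.4] [  66.5   16.7 -166. ]
```

View pics/scene16z.png

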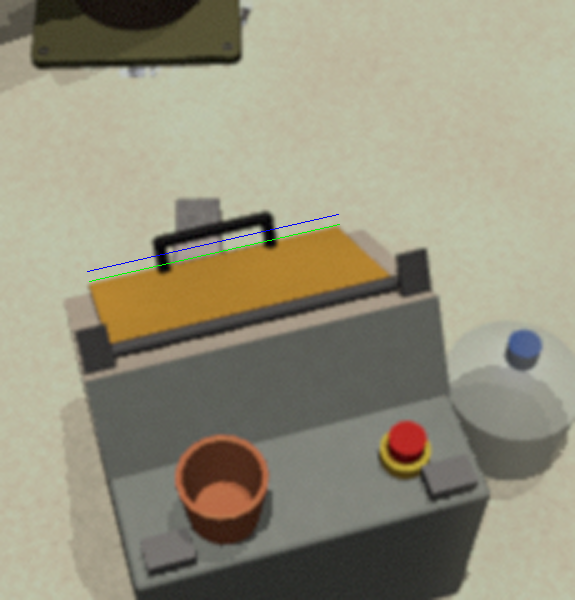

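View pics/top16z.png

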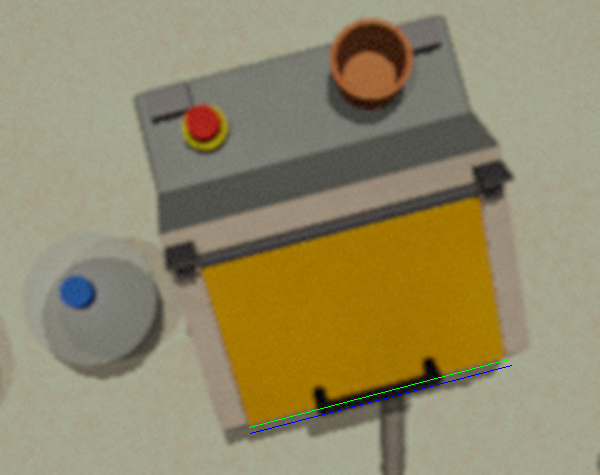

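```bash
python3 -c "
from workcell import robot
print(robot.job_done())"
```

```text
the job is handed in; nothing more can be done
None
```

The mill is parked and the job was handed in at about 30 s of the 64 s allowed. No verdict is reported back.

**Wheel:** Three slow pushes along the arrow, of about 8, 45 and 52 degrees, brought the red tooth to the mark. By overlaying the wheel model on the top picture I measured it about 0.6 degrees from the mark, with a limit of 6.9 degrees. A second picture with the arm well clear of the wheel, taken before I touched the cover, showed it unmoved.

**Cover:** I lowered it from behind with the fingertips in small steps at roughly 1 rad/s, until it met its stop. In both last pictures its edge lies on the computed shut line rather than on the 0.06 rad line. I pressed to 21 N at the stop with the fingertips. That is more than the hinge needs, but under the 40 N limit for the arm and gripper body.

**Jar and arm:** The jar's knob is at the same pixel in the top picture as at the start. The arm stands clear of everything with about zero force on the tool.

**What went differently:** The first approach stopped short at the wrist joint limits. I backed out and turned the tool half round, with the fingers clear of the mill. No contact showed in the force readings, at about 1 N or less throughout. I could not check the wheel after the cover shut, since the cover hides it.

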